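# Clear the packing table and hang up the carton gauges

### The arm

A 6-joint arm with a two-finger parallel gripper is mounted at the origin on a cart in front of the work surface, level with it; the furniture and walls round the work are solid. World frame = base frame: x ahead of the robot, y to its left, z up, the work surface at z = 0. Lengths are in m, angles in degrees, forces in N, time in s.
With the tool pointing down it reaches from about 0.4 to 0.825 m from the base axis. Payload 7 kg.
Tool frame: the origin (TCP) lies at the very end of the fingers, on their centre line; the grasp point (between the pads) lies 19 mm behind it; y points along the fingers, x is the direction in which the jaws open and shut, and the axes are right-handed (so a half turn about y gives the same grasp; the last joint's range is limited). The gripper opens to 88 mm and grips with 3 to 60 N. Pads are 19 mm wide; open, the fingers measure 130 mm over their backs; the gripper's body (78 mm by 193 mm) begins 47 mm behind the grasp point.
Start: joints at [-51.79, 20.546, 0.682, 0, -70.136, -16.507], TCP at [0.25, -0.627, 0.227] pointing down, gripper open.
Joint ranges: [-176.03, 176.03], [-82.01, 121.73], [-58.28, 71.71], [-173.87, 95.51], [-174.79, -0.11], [-173.66, 173.66]. Speed limits (degrees/s): [136.94, 136.94, 172.46, 180, 180, 180].

### API

Orientations are given as [roll, pitch, yaw] about the fixed x, y, z axes, in that order (R = Rz(yaw) Ry(pitch) Rx(roll)).
In Python, from plant import ctrl gives the robot as it stands.
- The arm moves only by the shell command python3 -m crank 'ROWS'. ROWS is JSON, a list that holds one entry, the list of rows, each a list of 5 numbers: the closure, from -1 (fully open) to 1 (shut), then the shift along the tool's x, y, z in mm, then the turn about the tool's y in rad. In form: [[[claw, x, y, z, turn], ...]]. A call has 1 to 12 rows; each row is the pose to reach, as a shift and turn from the pose commanded when the call began, along the tool's axes at that moment; what a row does not reach only later rows make up. A row lasts 1/8 s, in which the tool goes at most 62.5 mm and 10.7 degrees, less where a joint would pass 70% of its speed; a pose out of reach is approached as far as the arm can. A call with a gripper value outside its range is refused whole. The fingers move at their own pace and stop on an object; the grip force is fixed at half the most. Time passes only in rows, so rows that repeat a pose let the fingers close. It gives the time, the measured TCP pose, the force and the opening at its end, in the units of the state.
- ctrl.get_obs(): the state, without advancing time (a new reading comes with each control period).
- ctrl.snapshot(name): name is "scene" or "top" or "wrist"; returns the picture (384x512x3 uint8, red, green, blue); there is no depth.
- ctrl.camera_model(name): a dict with "fx", "fy", "cx", "cy" (pixels), "origin" and "orientation" of the camera in the world; the wrist camera has in their place "hand_eye" (4x4, takes a point from camera to tool coordinates, whose origin is the TCP and whose axes are the tool frame's). Camera axes: x right, y down, z forward; pixel columns grow to the right and rows downward; lengths in m; the calibration is good to about 2 mm. A picture is of the moment at which its call begins: read the wrist's pose just before it. camera_model takes no time and is no camera call.
- ctrl.close_job(): hands the job in, once; it reports no verdict.
Trained networks look in the newest picture that a camera, given by its name, has taken for a name from the list of things; names that differ only in an ending like _2 or _b are one class to them, and where a whole thing is asked for, a point or a joint stands for the part that bears it (a point fixed in the world has none). Each returns a list of dicts, best first, with "confidence" (0 to 1); they miss things now and then, are a little off and sometimes report something else, mostly with a low value. They report only what shows in the picture. A call takes as long as a camera call.
- ctrl.find_in(camera, name): "extent" ([left, top, width, height] in pixels, round what is visible of it).
The state is a dict: "clock": time; "joint_pos": joint angles; "qvel": joint speeds; "tau": joint torques, N m; "tool_pos": TCP position; "orientation": TCP orientation; "force": force on the tool from outside, world axes, zero at the start; "moment": the same for the moment, N m; "opening": finger opening in m.
Only numpy, scipy, OpenCV 4.12 (cv2) and the standard library are available. Lean on these libraries where they do the work, as an engineer would, in place of code of your own. Each camera call takes 0.05 s, during which the arm holds its last target.

### The job

Close down the packing table: put all the board offcuts that lie on it into the white scrap tub, and hang the two free-standing carton gauges on the hook stand, the large one on the left hook and the small one on the right, with the rod through the hole and the graduated face outward, toward you. Leave the gift box and the tape roll where they are.

Things in the scene. Friction and masses are not known exactly. Their poses are not given: they have to be found in the camera images.
- offcut_1_center (a point): centre (half-way up) of a board offcut: a chunky light brown block of honeycomb board, 42 x 78 mm; 32 mm high, about 50 g, lying flat on the table; its long side runs along its own y, its short side (the grasp) along its own x. May be absent.
- offcut_2_center (a point): centre (half-way up) of a board offcut: a chunky light brown block of honeycomb board, 46 x 66 mm; 32 mm high, about 50 g, lying flat on the table; its long side runs along its own y, its short side (the grasp) along its own x. May be absent.
- offcut_3_center (a point): centre (half-way up) of a board offcut: a chunky light brown block of honeycomb board, 36 x 80 mm; 32 mm high, about 50 g, lying flat on the table; its long side runs along its own y, its short side (the grasp) along its own x. May be absent.
- offcut_4_center (a point): centre (half-way up) of a board offcut: a chunky light brown block of honeycomb board, 44 x 76 mm with one corner cut out (for y > 0 it spans only x = -22 to +9 mm), all in mm; 32 mm high, about 50 g, lying flat on the table; its long side runs along its own y, its short side (the grasp) along its own x. May be absent.
- offcut_5_center (a point): centre (half-way up) of a board offcut: a chunky light brown block of honeycomb board, 40 x 62 mm; 32 mm high, about 50 g, lying flat on the table; its long side runs along its own y, its short side (the grasp) along its own x. May be absent.
- large_gauge_center (a point): centre, half-way up, of the large gauge: plain aluminium plate 90 mm wide (y), 150 mm high (z), 10 mm thick (x), about 240 g, standing upright on a foot 46 mm deep (x), 90 mm wide, 12 mm high. Its -x face is marked (black graduation lines, black band at the top), its +x face is plain; it may face any way. Grasp it from above across the 10 mm. Belongs on the left hook
- large_gauge_hole (a point): centre of the large gauge's hole, which goes through the plate along x: 32 mm wide, 36 mm high, 21 mm above the gauge's centre. Above it is a solid bar 36 mm high (from 18 to 54 mm above this point), the place to grasp. Same axes as the gauge
- small_gauge_center (a point): centre, half-way up, of the small gauge: plain aluminium plate 70 mm wide (y), 116 mm high (z), 10 mm thick (x), about 160 g, standing upright on a foot 46 mm deep (x), 70 mm wide, 12 mm high. Its -x face is marked (black graduation lines, black band at the top), its +x face is plain; it may face any way. Grasp it from above across the 10 mm. Belongs on the right hook
- small_gauge_hole (a point): centre of the small gauge's hole, which goes through the plate along x: 32 mm wide, 36 mm high, 4 mm above the gauge's centre. Above it is a solid bar 36 mm high (from 18 to 54 mm above this point), the place to grasp. Same axes as the gauge
- left_prong_tip (a point): outer end (on the axis) of the left hook, left as seen from the robot, for the large gauge: a straight steel rod 10 mm thick that points out of the stand toward the robot and rises 14 mm over its 100 mm. Axes of the stand: -x outward, y to the left, z up
- left_prong_root (a point): inner end of the left hook's rod, at the face of its post, 190 mm over the table; the tip lies 100 mm outward (-x) and 14 mm higher. The fixed dark stand (foot plate 100 x 250 mm, 10 mm high, two posts, cross bar) is 201 mm high; its two rods are 180 mm apart
- right_prong_tip (a point): outer end (on the axis) of the right hook, right as seen from the robot, for the small gauge: a straight steel rod 10 mm thick that points out of the stand toward the robot and rises 14 mm over its 100 mm. Axes of the stand: -x outward, y to the left, z up
- right_prong_root (a point): inner end of the right hook's rod, at the face of its post, 190 mm over the table; the tip lies 100 mm outward (-x) and 14 mm higher. The fixed dark stand (foot plate 100 x 250 mm, 10 mm high, two posts, cross bar) is 201 mm high; its two rods are 180 mm apart
- scrap_tub: white moulded tub for scrap, open at the top, fixed on the table to the right; 314 mm (x) by 418 mm (y) over the rim, 106 mm high; origin at the centre of its underside; the inside is at least 230 x 280 mm at the floor, which is 12 to 16 mm above the table
- gift_box: bystander: closed white gift box 81 x 120 x 42 mm, loose; origin under its centre. Leave alone
- tape_roll: bystander: roll of tape lying flat, 96 mm across, 45 mm high, loose; origin under its centre. Leave alone

How it is judged:
By the outcome, as a careful person would: the job done as asked, in the order asked, and still so for the second after the job is handed in, with the robot touching nothing.
Of offcut_1, offcut_2, offcut_3, offcut_4, offcut_5 only 3 to 5 are there at a start; the rules pass over those that are not, and their reading is None.
At some moment in a run one of offcut_1, offcut_2, offcut_3, offcut_4, offcut_5 may be knocked a few centimetres aside while the robot is not near it.
It also fails if it takes over 210 s, if anything falls off the work surface, if the arm or the gripper's body presses on something with over 40 N, if the wrist force passes 120 N, or if a joint passes its speed limit or range.

## Working session

There is one attempt and no reset: what is moved stays moved. The work goes in short steps, Python scripts to look and compute and a shell command to move; the robot and the scene stay as the last step left them, time stands still between calls to the robot, and variables do not carry over. Pictures are saved under pics/ and viewed, and the job is handed in when it is done.

```bash
ls; mkdir -p pics; python3 - <<'E'
from plant import ctrl
import cv2
print(ctrl.get_obs())
for n in("scene","top","wrist"):
    im=ctrl.snapshot(n); cv2.imwrite(f"pics/a_{n}.png",cv2.cvtColor(im,cv2.COLOR_RGB2BGR)); print(n,ctrl.camera_model(n))
E
```

```text
pics
{'clock': 0.0, 'joint_pos': array([-5.17883653e+01,  2.05937682e+01,  6.32285482e-01, -1.99871273e-02,
       -7.01364043e+01, -1.65075459e+01]), 'qvel': array([-0.01659283, -0.06456083,  0.09535599,  0.06063909, -0.02504242,
       -0.01774306]), 'tau': array([ 1.22804955e-03, -5.82709301e+01,  2.93069923e+01,  6.99733436e+00,
        7.13152884e-03, -1.55264620e-04]), 'tool_pos': array([ 0.24941343, -0.62668602,  0.22558548]), 'orientation': array([-8.99901979e+01, -9.91914109e-02,  1.11697273e+02]), 'force': array([-0.9524666 , -0.93138558,  0.33964243]), 'moment': array([-0.03413706, -0.05162717,  0.01380045]), 'opening': 0.08806224271839946}
scene {'fx': 411.180110972517, 'fy': 411.180110972517, 'cx': 250.14002966448277, 'cy': 190.54200337047246, 'origin': array([0.00763936, 0.97718423, 0.89389467]), 'orientation': array([-123.04200627,   -1.03085556, -152.26464666])}
top {'fx': 394.47154948684874, 'fy': 394.47154948684874, 'cx': 263.0128238707651, 'cy': 189.67944087567767, 'origin': array([ 0.32324094, -0.002973  ,  1.40089222]), 'orientation': array([-171.93854752,   -1.10385205,  -88.45848492])}
wrist {'fx': 337.1086877631668, 'fy': 337.1086877631668, 'cx': 252.00242809485462, 'cy': 190.72269003677502, 'hand_eye': array([[ 9.99999485e-01,  8.32399106e-04, -5.81460739e-04,
         2.25561260e-04],
       [ 7.80980161e-04, -2.64586143e-01,  9.64361739e-01,
        -1.58107412e-01],
       [ 6.48887394e-04, -9.64361696e-01, -2.64586657e-01,
         7.11476965e-02],
       [ 0.00000000e+00,  0.00000000e+00,  0.00000000e+00,
         1.00000000e+00]])}
```

View pics/a_scene.png

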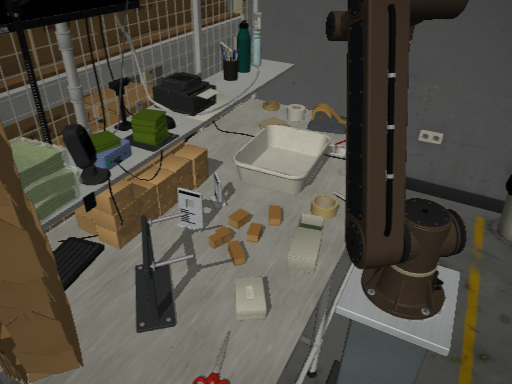

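View pics/a_top.png

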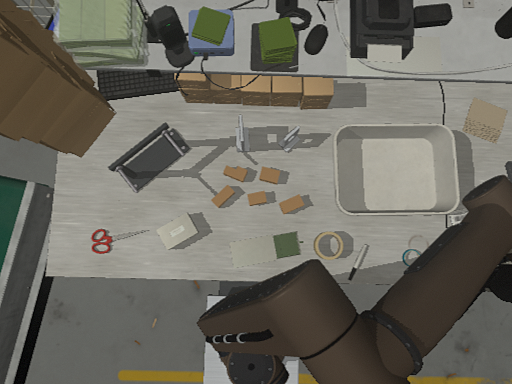

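View pics/a_wrist.png

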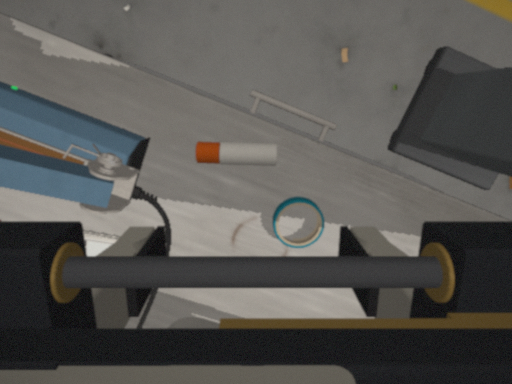

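```bash
cat > h.py <<'E'
import numpy as np,cv2,json
from scipy.spatial.transform import Rotation as Ro
from plant import ctrl
def R(rpy): return Ro.from_euler('xyz',rpy,degrees=True).as_matrix()
def cam(n,obs=None):
    m=ctrl.camera_model(n); K=np.array([[m['fx'],0,m['cx']],[0,m['fy'],m['cy']],[0,0,1]])
    if n=='wrist':
        o=obs or ctrl.get_obs(); T=np.eye(4);T[:3,:3]=R(o['orientation']);T[:3,3]=o['tool_pos']; T=T@np.array(m['hand_eye']); return K,T[:3,:3],T[:3,3]
    return K,R(m['orientation']),np.array(m['origin'])
def back(c,uv,z):
    K,Rc,o=c; uv=np.atleast_2d(uv); d=(Rc@np.linalg.inv(K)@np.c_[uv,np.ones(len(uv))].T).T
    return o+d*((z-o[2])/d[:,2])[:,None]
def proj(c,P):
    K,Rc,o=c; q=(K@Rc.T@(np.atleast_2d(P)-o).T).T; return q[:,:2]/q[:,2:]
def snap(n,name):
    im=cv2.cvtColor(ctrl.snapshot(n),cv2.COLOR_RGB2BGR); cv2.imwrite(f'pics/{name}.png',im); return im
def move(P,yaw=None):
    """shift (tool mm) and turn to put TCP at P with yaw (deg) """
    o=ctrl.get_obs(); Rt=R(o['orientation']); d=Rt.T@(np.array(P)-o['tool_pos'])*1000
    t=0
    if yaw is not None:
        t=-((yaw-o['orientation'][2]+90)%180-90)
    return np.round(d,1), round(np.deg2rad(t),3), o['orientation'].round(1),o['joint_pos'].round(0)
E
python3 - <<'E'
from h import *
im=cv2.imread('pics/a_top.png'); 
cv2.imwrite('pics/b1.png',cv2.resize(im[100:260,90:350],None,fx=3,fy=3,interpolation=2))
im=cv2.imread('pics/a_scene.png'); 
cv2.imwrite('pics/b2.png',cv2.resize(im[160:340,120:340],None,fx=3.3,fy=3.3,interpolation=2))
c=cam('top')
for n in ['offcut_1_center','large_gauge_center','small_gauge_center','large_gauge_hole','left_prong_tip','right_prong_tip','gift_box','tape_roll','scrap_tub']:
    for d in ctrl.find_in('top',n):
        l,t,w,h=d['extent']; print(n,d['extent'],round(d['confidence'],2),back(c,[l+w/2,t+h/2],.03).round(3)[0])
E
```

```text
offcut_1_center [278.6, 126.4, 22.1, 25.3] 0.62 [ 0.704 -0.115  0.03 ]
offcut_1_center [336.8, 123.8, 123.4, 91.3] 0.62 [ 0.605 -0.504  0.03 ]
offcut_1_center [278.3, 197.1, 25.6, 16.8] 0.54 [ 0.465 -0.124  0.03 ]
offcut_1_center [238.6, 114.1, 11.3, 38.8] 0.35 [0.719 0.048 0.03 ]
large_gauge_center [235.8, 116.1, 14.3, 36.4] 0.73 [0.716 0.053 0.03 ]
small_gauge_center [279.5, 124.7, 19.4, 27.4] 0.75 [ 0.706 -0.113  0.03 ]
small_gauge_center [155.1, 213.0, 45.7, 37.2] 0.72 [0.364 0.265 0.03 ]
small_gauge_center [108.8, 121.2, 81.4, 73.2] 0.17 [0.62 0.38 0.03]
large_gauge_hole [111.0, 126.0, 76.0, 67.4] 0.49 [0.613 0.381 0.03 ]
large_gauge_hole [277.4, 129.8, 24.0, 19.6] 0.23 [ 0.702 -0.114  0.03 ]
left_prong_tip [110.5, 124.4, 77.2, 67.1] 0.83 [0.619 0.381 0.03 ]
left_prong_tip [223.4, 164.9, 24.5, 18.8] 0.17 [0.57  0.074 0.03 ]
right_prong_tip [107.3, 127.2, 81.8, 63.3] 0.79 [0.616 0.384 0.03 ]
gift_box [155.5, 212.4, 43.3, 39.7] 0.88 [0.361 0.267 0.03 ]
tape_roll [313.2, 228.7, 29.5, 32.4] 0.84 [ 0.332 -0.254  0.03 ]
scrap_tub [336.7, 122.6, 124.3, 89.6] 0.6 [ 0.613 -0.506  0.03 ]
```

View pics/b1.png

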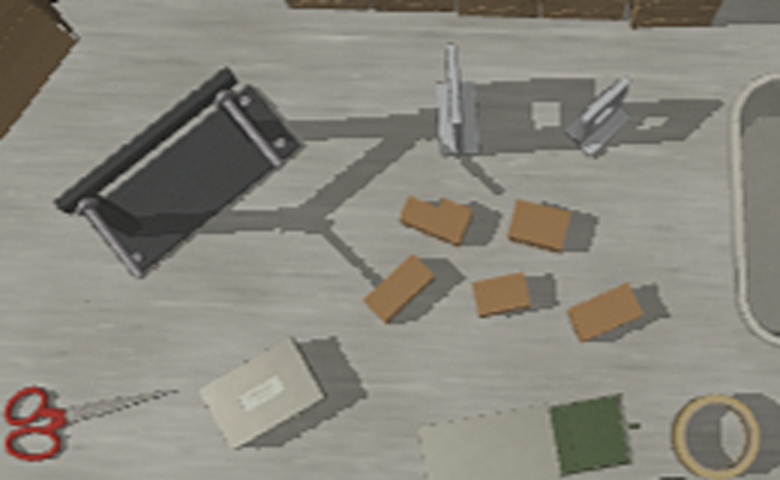

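View pics/b2.png

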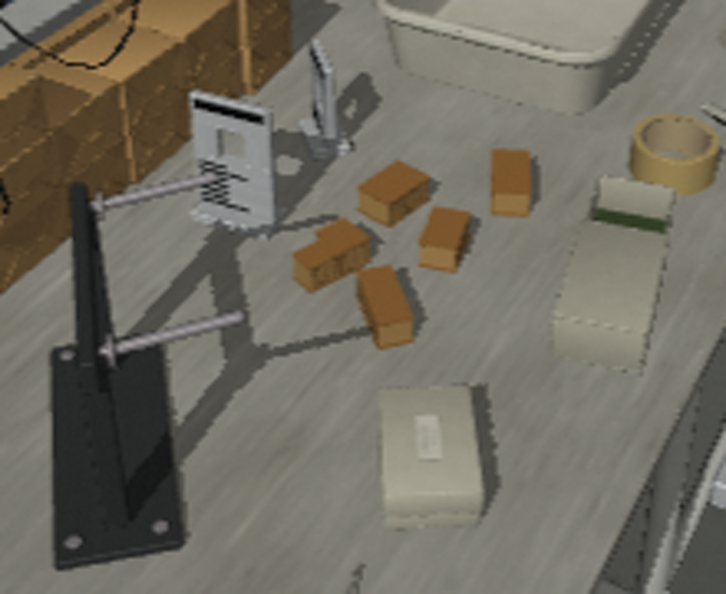

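```bash
cat >> h.py <<'E'
def offc(im,c,z=0.032,amin=100,off=(0,0),dbg=None):
    hsv=cv2.cvtColor(im,cv2.COLOR_BGR2HSV)
    m=cv2.inRange(hsv,(5,110,90),(20,255,255)); out=[]
    for k in cv2.findContours(m,cv2.RETR_EXTERNAL,cv2.CHAIN_APPROX_NONE)[0]:
        if cv2.contourArea(k)<amin: continue
        P=back(c,k[:,0,:].astype(float),z)
        r=cv2.minAreaRect((P[:,:2]*1000).astype(np.float32)); (x,y),(w,h),a=r
        if w>h: w,h,a=h,w,a-90     # a: direction of the short side
        out.append((x/1000,y/1000,w,h,(a+90)%180-90,cv2.contourArea(k),k[:,0].mean(0)))
    return out
E
python3 - <<'E'
from h import *
im=cv2.imread('pics/a_top.png'); im2=im.copy(); im2[:140]=0; im2[260:]=0; im2[:,:150]=0; im2[:,340:]=0
for r in offc(im2,cam('top'),amin=60): print(*[np.round(v,3) for v in r])
E
```

```text
0.471 -0.123 39.76 75.606 26.743 215.0 [291.054 203.929]
0.488 -0.003 39.354 56.851 13.101 157.0 [256.558 198.019]
0.492 0.116 35.302 74.586 45.233 193.0 [222.652 195.87 ]
0.57 -0.044 47.75 61.695 -12.579 197.5 [269.255 174.673]
0.578 0.077 44.319 74.304 -20.38 194.5 [235.    172.596]
```

```bash
python3 - <<'E'
from h import *
print(move([.60,0,.30],90))
E
```

```text
(array([ 453.1,  -73.4, -557.5]), np.float64(0.379), array([-90. ,  -0. , 111.7]), array([-52.,  21.,   1.,  -0., -70., -17.]))
```

```bash
python3 -m crank '[[[-1,453,-73,-557,0.379],[-1,453,-73,-557,0.379],[-1,453,-73,-557,0.379],[-1,453,-73,-557,0.379],[-1,453,-73,-557,0.379],[-1,453,-73,-557,0.379],[-1,453,-73,-557,0.379],[-1,453,-73,-557,0.379],[-1,453,-73,-557,0.379],[-1,453,-73,-557,0.379],[-1,453,-73,-557,0.379],[-1,453,-73,-557,0.379]]]'; python3 - <<'E'
from h import *
o=ctrl.get_obs(); print(o['tool_pos'],o['orientation'],o['joint_pos'],o['clock'])
c=cam('wrist'); im=snap('wrist','c1')
for r in offc(im[:225],c,amin=200): print(*[np.round(v,3) for v in r])
E
```

```text
clock: 2.1
tool_pos: [0.6006, 0.0024, 0.2998]
orientation: [-90.0, -0.0, 90.1]
force: [0.4, -0.8, 0.1]
opening: 0.0878
[0.60062445 0.00239853 0.29980825] [-9.00272586e+01 -9.43775928e-03  9.00874134e+01] [ 1.88512105e+01  1.13896007e+01 -2.42552328e+00 -1.72982106e-04
 -7.61560303e+01 -1.08763758e+02] 2.1
0.581 0.077 41.531 74.108 -21.273 1543.0 [310.519 138.111]
0.573 -0.043 45.393 61.149 -12.992 1679.5 [215.764 133.807]
0.491 -0.001 37.327 57.607 13.507 1522.5 [249.359  64.078]
0.494 0.117 33.888 79.007 45.1 1865.5 [349.155  66.727]
0.474 -0.121 43.884 77.392 25.573 2405.0 [148.332  49.1  ]
```

View pics/c1.png

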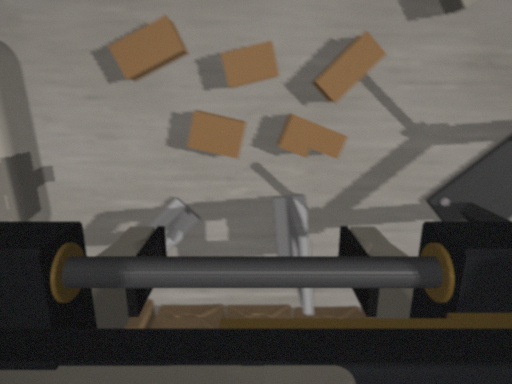

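```bash
cat >> h.py <<'E'
def mv(P,yaw):
    o=ctrl.get_obs(); Rt=R(o['orientation']); d=Rt.T@(np.array(P)-o['tool_pos'])*1000
    t=-((yaw-o['orientation'][2]+180)%360-180)
    print('t',round(o['clock'],2),'shift',np.round(d).astype(int),'turn',round(np.deg2rad(t),3),'| pos',o['tool_pos'].round(4),'yaw',round(o['orientation'][2],1),'op',round(o['opening'],4),'q6',o['joint_pos'][5].round())
E
python3 - <<'E'
from h import *
mv([.473,-.122,.09],205.8);mv([.473,-.122,.008],205.8)
E
```

```text
t 2.15 shift [-127  209  130] turn -2.018 | pos [0.6025 0.0049 0.2996] yaw 90.1 op 0.0873 q6 -109.0
t 2.15 shift [-127  291  130] turn -2.018 | pos [0.6025 0.0049 0.2996] yaw 90.1 op 0.0873 q6 -109.0
```

```bash
python3 -m crank '[[[-0.6,-127,200,130,-2.018],[-0.6,-127,200,130,-2.018],[-0.6,-127,200,130,-2.018],[-0.6,-127,200,130,-2.018],[-0.6,-127,200,130,-2.018],[-0.6,-127,200,130,-2.018],[-0.6,-127,200,130,-2.018],[-0.6,-127,200,130,-2.018],[-0.6,-127,200,130,-2.018],[-0.6,-127,200,130,-2.018],[-0.6,-127,200,130,-2.018],[-0.6,-127,200,130,-2.018]]]'; python3 - <<'E'
from h import *
mv([.473,-.122,.008],205.8)
c=cam('wrist'); im=snap('wrist','c2'); mv([.473,-.122,.008],205.8)
c=cam('wrist'); im=snap('wrist','c2'); mv([.473,-.122,.008],205.8)
E
```

```text
clock: 3.65
tool_pos: [0.4697, -0.1273, 0.0998]
orientation: [-90.0, 0.0, -154.4]
force: [-0.2, 0.2, -0.2]
opening: 0.0696
t 3.65 shift [-5 92 -3] turn -0.004 | pos [ 0.4697 -0.1273  0.0998] yaw -154.4 op 0.0696 q6 17.0
t 3.7 shift [-5 92 -3] turn -0.006 | pos [ 0.4696 -0.1273  0.0997] yaw -154.6 op 0.0697 q6 17.0
t 3.75 shift [-5 92 -3] turn -0.007 | pos [ 0.4696 -0.1273  0.0997] yaw -154.6 op 0.07 q6 17.0
```

View pics/c2.png

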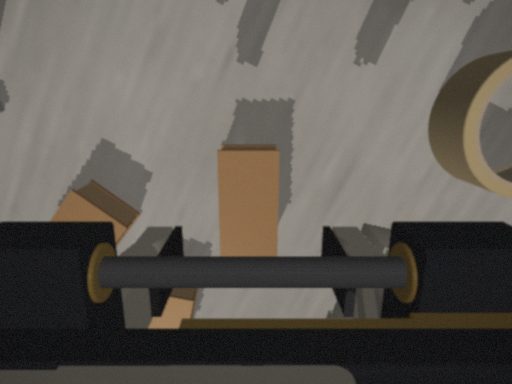

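```bash
python3 -m crank '[[[-0.6,-3,50,-3,0],[-0.6,-3,92,-3,0],[-0.6,-3,92,-3,0],[-0.6,-3,92,-3,0],[0.6,-3,92,-3,0],[0.6,-3,92,-3,0],[0.6,-3,92,-3,0],[0.6,-3,92,-3,0],[0.6,-3,92,-3,0],[0.6,-3,40,-3,0],[0.6,-3,-20,-3,0],[0.6,-3,-80,-3,0]]]'; python3 - <<'E'
from h import *
mv([.53,-.42,.17],180);mv([.53,-.42,.05],180)
E
```

```text
clock: 5.25
tool_pos: [0.4704, -0.1233, 0.1814]
orientation: [-90.0, -0.0, -154.4]
force: [1.9, 0.1, -2.0]
opening: 0.0414
t 5.25 shift [ 75  11 293] turn 0.447 | pos [ 0.4704 -0.1233  0.1814] yaw -154.4 op 0.0414 q6 17.0
t 5.25 shift [ 74 131 293] turn 0.447 | pos [ 0.4704 -0.1233  0.1814] yaw -154.4 op 0.0414 q6 17.0
```

```bash
python3 -m crank '[[[0.6,74,5,293,0.447],[0.6,74,5,293,0.447],[0.6,74,5,293,0.447],[0.6,74,5,293,0.447],[0.6,74,5,293,0.447],[0.6,74,60,293,0.447],[0.6,74,120,293,0.447],[0.6,74,120,293,0.447],[-0.6,74,120,293,0.447],[-0.6,74,120,293,0.447],[-0.6,74,60,293,0.447],[-0.6,74,0,293,0.447]]]'; python3 - <<'E'
from h import *
mv([.491,-.001,.10],193.5);snap('wrist','c3');snap('top','c3t')
E
```

```text
clock: 6.75
tool_pos: [0.5313, -0.4195, 0.1834]
orientation: [-89.9, 0.1, -180.0]
force: [1.4, -0.1, 0.2]
opening: 0.0693
t 6.75 shift [  40   83 -419] turn -0.235 | pos [ 0.5313 -0.4195  0.1834] yaw -180.0 op 0.0693 q6 22.0
```

View pics/c3.png

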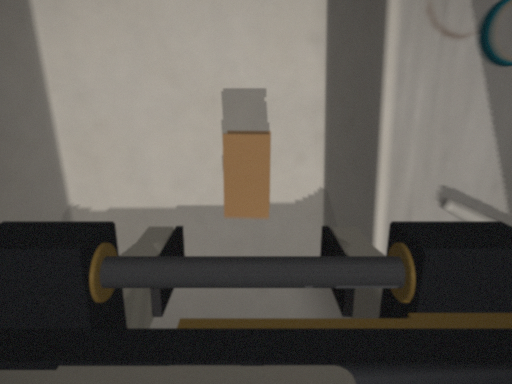

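View pics/c3t.png

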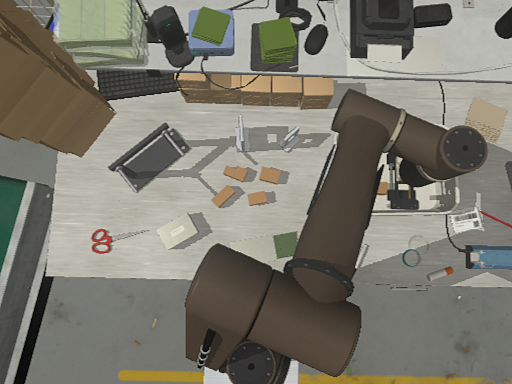

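```bash
python3 - <<'E'
from h import *
im2=cv2.imread('pics/c3t.png'); im2[:140]=0; im2[215:]=0; im2[:,:150]=0; im2[:,300:]=0
for r in offc(im2,cam('top'),amin=60): print(*[np.round(v,3) for v in r])
E
python3 -m crank '[[[-0.6,40,0,-418,-0.235],[-0.6,40,0,-418,-0.235],[-0.6,40,0,-418,-0.235],[-0.6,40,0,-418,-0.235],[-0.6,40,0,-418,-0.235],[-0.6,40,0,-418,-0.235],[-0.6,40,40,-418,-0.235],[-0.6,40,83,-418,-0.235],[-0.6,40,83,-418,-0.235],[-0.6,40,83,-418,-0.235]]]'; python3 - <<'E'
from h import *
mv([.491,-.001,.008],193.5);snap('wrist','c4')
E
```

```text
0.488 -0.003 38.799 56.438 13.891 154.0 [256.54 198.04]
0.492 0.116 34.955 74.527 45.072 188.5 [222.66  195.936]
0.57 -0.044 47.75 60.816 -12.579 189.5 [269.368 175.018]
0.578 0.077 43.689 73.093 -20.38 189.5 [235.246 172.807]
clock: 8.1
tool_pos: [0.4923, -0.0014, 0.0988]
orientation: [-90.0, 0.2, -166.5]
force: [1.0, 0.4, 0.4]
opening: 0.07
t 8.1 shift [ 1 91 -1] turn -0.0 | pos [ 0.4923 -0.0014  0.0988] yaw -166.5 op 0.07 q6 -9.0
```

View pics/c4.png

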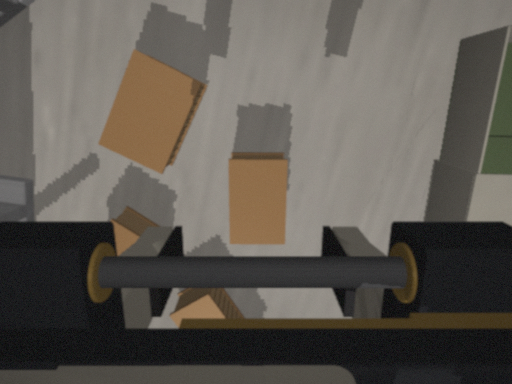

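```bash
python3 - <<'E'
from h import *
c=cam('wrist');print(proj(c,[[.491,-.001,.032],[.572,-.044,.032],[.58,.077,.032],[.493,.116,.032]]).round())
E
```

```text
[[254. 205.]
 [149. 116.]
 [113. 275.]
 [217. 342.]]
```

```bash
python3 -m crank '[[[-0.6,2,50,-1,0],[-0.6,2,91,-1,0],[-0.6,2,91,-1,0],[-0.6,2,91,-1,0],[0.6,2,91,-1,0],[0.6,2,91,-1,0],[0.6,2,91,-1,0],[0.6,2,91,-1,0],[0.6,2,91,-1,0],[0.6,2,40,-1,0],[0.6,2,-20,-1,0],[0.6,2,-80,-1,0]]]'; python3 - <<'E'
from h import *
mv([.62,-.42,.05],190)
E
```

```text
clock: 9.65
tool_pos: [0.4882, -0.0011, 0.1782]
orientation: [-90.0, -0.0, -166.5]
force: [2.0, 0.2, -0.9]
opening: 0.04
t 9.65 shift [-31 128 438] turn 0.061 | pos [ 0.4882 -0.0011  0.1782] yaw -166.5 op 0.04 q6 -10.0
```

```bash
python3 -m crank '[[[0.6,-31,0,438,0.06],[0.6,-31,0,438,0.06],[0.6,-31,0,438,0.06],[0.6,-31,0,438,0.06],[0.6,-31,0,438,0.06],[0.6,-31,0,438,0.06],[0.6,-31,0,438,0.06],[0.6,-31,60,438,0.06],[0.6,-31,120,438,0.06],[0.6,-31,120,438,0.06],[-0.6,-31,120,438,0.06],[-0.6,-31,120,438,0.06]]]'; python3 - <<'E'
from h import *
mv([.494,.117,.10],225);mv([.572,-.044,.10],167.5)
E
```

```text
clock: 11.15
tool_pos: [0.623, -0.4204, 0.0605]
orientation: [-89.8, 0.3, -169.9]
force: [0.6, 0.1, -0.5]
opening: 0.054
t 11.15 shift [  33  -41 -552] turn -0.609 | pos [ 0.623  -0.4204  0.0605] yaw -169.9 op 0.054 q6 29.0
t 11.15 shift [ -16  -41 -379] turn 0.394 | pos [ 0.623  -0.4204  0.0605] yaw -169.9 op 0.054 q6 29.0
```

```bash
python3 -m crank '[[[-0.6,0,-60,0,0],[-0.6,0,-120,0,0],[-0.6,-16,-120,-379,0.394],[-0.6,-16,-120,-379,0.394],[-0.6,-16,-120,-379,0.394],[-0.6,-16,-120,-379,0.394],[-0.6,-16,-120,-379,0.394],[-0.6,-16,-120,-379,0.394],[-0.6,-16,-80,-379,0.394],[-0.6,-16,-40,-379,0.394],[-0.6,-16,-40,-379,0.394],[-0.6,-16,-40,-379,0.394]]]'; python3 - <<'E'
from h import *
mv([.572,-.044,.008],167.5);snap('wrist','c5'); c=cam('wrist');print(proj(c,[[.572,-.044,.032]]).round())
E
```

```text
clock: 12.65
tool_pos: [0.5722, -0.0436, 0.0992]
orientation: [-90.1, 0.2, 167.5]
force: [0.3, 0.5, -0.1]
opening: 0.07
t 12.65 shift [ 0 91  1] turn -0.0 | pos [ 0.5722 -0.0436  0.0992] yaw 167.5 op 0.07 q6 -28.0
[[253. 203.]]
```

View pics/c5.png

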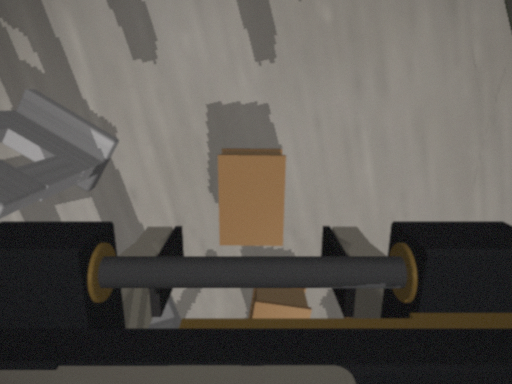

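```bash
python3 - <<'E'
from h import *
c=cam('top');print(back(c,[[289,138]],.058).round(3),back(c,[[242,134]],.075).round(3),back(c,[[243,151],[290,152]],.0).round(3))
print(back(cam('wrist'),[[95,185],[115,145],[30,92]],.012).round(3),back(cam('wrist'),[[115,145],[30,92]],.116).round(3))
E
```

```text
[[ 0.7   -0.11   0.058]] [[0.704 0.054 0.075]] [[ 0.662  0.052  0.   ]
 [ 0.664 -0.119  0.   ]]
[[ 0.686 -0.077  0.012]
 [ 0.662 -0.103  0.012]
 [ 0.708 -0.151  0.012]] [[ 0.617 -0.107  0.116]
 [ 0.644 -0.135  0.116]]
```

```bash
python3 - <<'E'
from h import *
im=cv2.imread('pics/c5.png');cv2.imwrite('pics/c5z.png',cv2.resize(im[70:240,0:180],None,fx=4,fy=3.5,interpolation=2)[:600])
E
```

```text
(no output)
```

View pics/c5z.png

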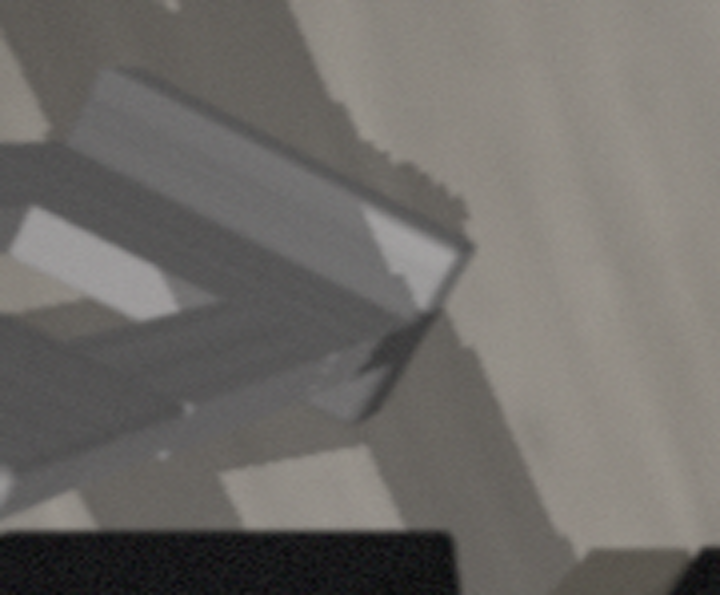

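```bash
python3 - <<'E'
from h import *
P=back(cam('wrist'),[[117.5,140],[91,189],[26,90]],.012);print(P.round(4)); A,B,C=P
print(np.linalg.norm(A-B),np.linalg.norm(A-C),(B+C)/2, np.degrees(np.arctan2(*(C-A)[1::-1])),np.degrees(np.arctan2(*(B-A)[1::-1])))
o=ctrl.get_obs();Rt=R(o['orientation']);n=(A+B)/2;print('near plate end',n, Rt.T@(n-o['tool_pos']), Rt.T@((A+B)/2+0.01*(C-A)/.07-o['tool_pos']))
E
```

```text
[[ 0.6589 -0.1056  0.012 ]
 [ 0.6903 -0.0748  0.012 ]
 [ 0.7104 -0.1527  0.012 ]]
0.04397339380982956 0.06970627801690414 [ 0.70032677 -0.11372455  0.012     ] -42.4434263612181 44.486936462122834
near plate end [ 0.6746071  -0.09020349  0.012     ] [-0.10959407  0.08772996  0.0233747 ] [-0.11822593  0.0877571   0.02833986]
```

```bash
python3 -m crank '[[[-0.8,8,20,-10,0],[-0.8,8,60,-10,0],[-0.8,8,91,-10,0],[-0.8,8,91,-10,0],[0.6,8,91,-10,0],[0.6,8,91,-10,0],[0.6,8,91,-10,0],[0.6,8,91,-10,0],[0.6,8,91,-10,0],[0.6,8,40,-10,0],[0.6,8,-20,-10,0],[0.6,8,-80,-10,0]]]'; python3 - <<'E'
from h import *
mv([.60,-.50,.05],170)
E
```

```text
clock: 14.2
tool_pos: [0.5644, -0.0323, 0.1782]
orientation: [-90.0, -0.0, 167.5]
force: [2.0, 0.8, -0.9]
opening: 0.0462
t 14.2 shift [-136  128  449] turn -0.044 | pos [ 0.5644 -0.0323  0.1782] yaw 167.5 op 0.0462 q6 -29.0
```

```bash
python3 -m crank '[[[0.6,-136,0,449,-0.04],[0.6,-136,0,449,-0.04],[0.6,-136,0,449,-0.04],[0.6,-136,0,449,-0.04],[0.6,-136,0,449,-0.04],[0.6,-136,0,449,-0.04],[0.6,-136,0,449,-0.04],[0.6,-136,60,449,-0.04],[0.6,-136,115,449,-0.04],[0.6,-136,115,449,-0.04],[-0.6,-136,115,449,-0.04],[-0.6,-136,115,449,-0.04]]]'; python3 - <<'E'
from h import *
snap('top','c6t')
im2=cv2.imread('pics/c6t.png'); im2[:140]=0; im2[215:]=0; im2[:,:150]=0; im2[:,300:]=0
for r in offc(im2,cam('top'),amin=60): print(*[np.round(v,3) for v in r])
mv([.494,.117,.19],225);mv([.58,.077,.1],158.8)
E
```

```text
clock: 15.7
tool_pos: [0.6023, -0.5005, 0.0658]
orientation: [-89.9, 0.3, 169.8]
force: [0.5, -0.3, 0.6]
opening: 0.0604
0.492 0.116 35.302 74.586 45.233 194.0 [222.696 195.848]
0.578 0.076 44.376 73.702 -21.141 192.0 [235.328 172.931]
t 15.75 shift [ 215 -127 -588] turn -0.963 | pos [ 0.602  -0.5004  0.0654] yaw 169.8 op 0.0642 q6 15.0
t 15.75 shift [ 124  -36 -564] turn 0.192 | pos [ 0.602  -0.5004  0.0654] yaw 169.8 op 0.0642 q6 15.0
```

```bash
python3 -m crank '[[[-0.6,0,-60,0,0],[-0.6,0,-115,0,0],[-0.6,215,-115,-588,-0.963],[-0.6,215,-115,-588,-0.963],[-0.6,215,-115,-588,-0.963],[-0.6,215,-115,-588,-0.963],[-0.6,215,-115,-588,-0.963],[-0.6,215,-115,-588,-0.963],[-0.6,215,-115,-588,-0.963],[-0.6,215,-115,-588,-0.963],[-0.6,215,-115,-588,-0.963],[-0.6,215,-115,-588,-0.963]]]'; python3 - <<'E'
from h import *
mv([.494,.117,.008],225);c=cam('wrist');snap('wrist','c7'); print(proj(c,[[.494,.117,.032]]).round())
E
```

```text
clock: 17.25
tool_pos: [0.4934, 0.1184, 0.1791]
orientation: [-89.9, 0.3, -135.0]
force: [1.6, -0.1, -0.9]
opening: 0.07
t 17.25 shift [  1 171   1] turn -0.001 | pos [0.4934 0.1184 0.1791] yaw -135.0 op 0.07 q6 9.0
[[253. 176.]]
```

View pics/c7.png

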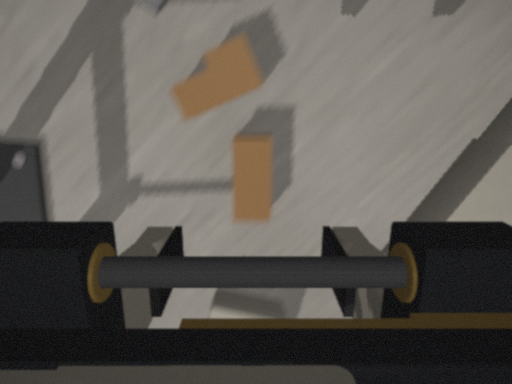

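```bash
python3 - <<'E'
from h import *
c=cam('top');S=lambda u,v:[90+u/3,100+v/3]
t=back(c,[S(285,163),S(142,270)],.204);r=back(c,[S(222,96),S(83,204)],.19);print(t.round(3),r.round(3),np.linalg.norm(t-r,axis=1),np.linalg.norm(t[0]-t[1]))
print(np.degrees(np.arctan2((r-t)[:,1],(r-t)[:,0])))
E
```

```text
[[0.597 0.223 0.204]
 [0.481 0.361 0.204]] [[0.67  0.295 0.19 ]
 [0.55  0.431 0.19 ]] [0.10381376 0.09905291] 0.1803749229164175
[44.77662044 45.38689028]
```

```bash
python3 -m crank '[[[-0.6,0,60,1,0],[-0.6,0,120,1,0],[-0.6,0,171,1,0],[-0.6,0,171,1,0],[0.6,0,171,1,0],[0.6,0,171,1,0],[0.6,0,171,1,0],[0.6,0,171,1,0],[0.6,0,171,1,0],[0.6,0,110,1,0],[0.6,0,50,1,0],[0.6,0,0,1,0]]]'; python3 - <<'E'
from h import *
mv([.545,-.50,.05],170)
E
```

```text
clock: 18.8
tool_pos: [0.4942, 0.115, 0.1791]
orientation: [-90.0, 0.1, -135.1]
force: [0.4, 1.7, -1.6]
opening: 0.0354
t 18.8 shift [399 129 471] turn 0.959 | pos [0.4942 0.115  0.1791] yaw -135.1 op 0.0354 q6 10.0
```

```bash
python3 -m crank '[[[0.6,416,0,496,0.959],[0.6,416,0,496,0.959],[0.6,416,0,496,0.959],[0.6,416,0,496,0.959],[0.6,416,0,496,0.959],[0.6,416,0,496,0.959],[0.6,416,0,496,0.959],[0.6,416,0,496,0.959],[0.6,416,0,496,0.959],[0.6,416,0,496,0.959],[0.6,416,60,496,0.959],[0.6,416,110,496,0.959]]]'
python3 -m crank '[[[0.6,0,0,0,0],[-0.6,0,0,0,0],[-0.6,0,0,0,0],[-0.6,0,-60,0,0],[-0.6,0,-110,0,0]]]'; python3 - <<'E'
from h import *
snap('wrist','c8')
mv([.58,.077,.19],158.8)
E
```

```text
clock: 20.3
tool_pos: [0.5486, -0.5317, 0.0639]
orientation: [-90.0, -0.0, 169.8]
force: [0.3, 0.2, -1.8]
opening: 0.0358
clock: 20.92
tool_pos: [0.5507, -0.5301, 0.1815]
orientation: [-89.9, 0.2, 170.0]
force: [0.3, -0.5, 1.3]
opening: 0.068
t 20.98 shift [  78   -5 -605] turn 0.197 | pos [ 0.5529 -0.5325  0.1905] yaw 170.1 op 0.069 q6 19.0
```

View pics/c8.png

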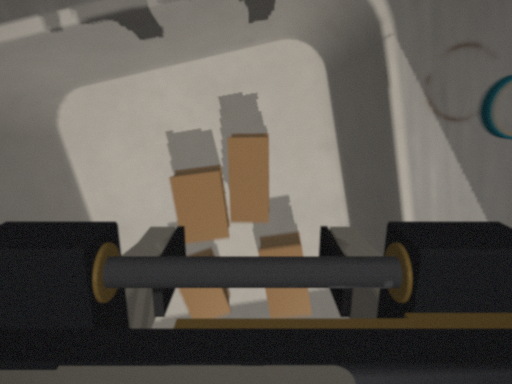

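```bash
python3 - <<'E'
from h import *
mv([.575,.079,.19],249)
E
```

```text
t 20.98 shift [  84   -5 -606] turn -1.377 | pos [ 0.5529 -0.5325  0.1905] yaw 170.1 op 0.069 q6 19.0
```

```bash
python3 -m crank '[[[-1,84,0,-606,-1.377],[-1,84,0,-606,-1.377],[-1,84,0,-606,-1.377],[-1,84,0,-606,-1.377],[-1,84,0,-606,-1.377],[-1,84,0,-606,-1.377],[-1,84,0,-606,-1.377],[-1,84,0,-606,-1.377],[-1,84,0,-606,-1.377],[-1,84,0,-606,-1.377],[-1,84,0,-606,-1.377],[-1,84,0,-606,-1.377]]]'; python3 - <<'E'
from h import *
mv([.575,.079,.008],249);c=cam('wrist');im=snap('wrist','c9');P=[]
for r in offc(im[:215],c,amin=200): print(*[np.round(v,3) for v in r])
print(proj(c,[.575,.079,.032]))
E
```

```text
clock: 22.48
tool_pos: [0.5729, 0.082, 0.1781]
orientation: [-89.9, 0.1, -111.1]
force: [0.3, 0.3, -0.1]
opening: 0.0877
t 22.48 shift [  2 170   3] turn -0.001 | pos [0.5729 0.082  0.1781] yaw -111.1 op 0.0877 q6 41.0
0.581 0.076 42.964 74.285 -21.006 3030.5 [257.506 169.449]
[[254.39535072 174.97175805]]
```

View pics/c9.png

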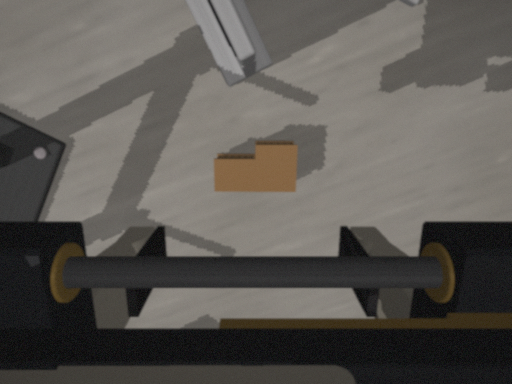

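```bash
python3 -m crank '[[[-1,3,60,3,0],[-1,3,120,3,0],[-1,3,132,3,0],[-1,3,140,3,0],[-1,3,155,3,0],[-1,3,170,3,0],[-1,3,170,3,0],[0.6,3,170,3,0],[0.6,3,170,3,0],[0.6,3,170,3,0],[0.6,3,110,3,0],[0.6,3,0,3,0]]]'; python3 - <<'E'
from h import *
mv([.60,-.46,.07],200)
E
```

```text
clock: 24.02
tool_pos: [0.5737, 0.0773, 0.1299]
orientation: [-90.1, -0.1, -111.1]
force: [2.1, 0.8, -0.4]
opening: 0.0757
t 24.02 shift [492  60 218] turn 0.853 | pos [0.5737 0.0773 0.1299] yaw -111.1 op 0.0757 q6 42.0
```

```bash
python3 - <<'E'
from h import *
mv([.665,-.455,.07],265)
E
```

```text
t 24.02 shift [464  60 277] turn -0.281 | pos [0.5737 0.0773 0.1299] yaw -111.1 op 0.0757 q6 42.0
```

```bash
python3 -m crank '[[[0.6,464,0,277,-0.28],[0.6,464,0,277,-0.28],[0.6,464,0,277,-0.28],[0.6,464,0,277,-0.28],[0.6,464,0,277,-0.28],[0.6,464,0,277,-0.28],[0.6,464,0,277,-0.28],[0.6,464,0,277,-0.28],[0.6,464,0,277,-0.28],[0.6,464,0,277,-0.28],[0.6,464,60,277,-0.28],[0.6,464,100,277,-0.28]]]'
python3 - <<'E'
from h import *
mv([.665,-.455,.07],265)
E
```

```text
clock: 25.52
tool_pos: [0.6645, -0.4538, 0.0268]
orientation: [-90.1, 0.1, -95.1]
force: [1.2, -0.6, -1.0]
opening: 0.0757
t 25.52 shift [  1 -43   1] turn -0.002 | pos [ 0.6645 -0.4538  0.0268] yaw -95.1 op 0.0757 q6 105.0
```

```bash
python3 -m crank '[[[0.6,0,0,0,0],[-1,0,0,0,0],[-1,0,0,0,0],[-1,0,0,0,0],[-1,0,-60,0,0],[-1,0,-120,0,0],[-1,0,-180,0,0],[-1,0,-240,0,0],[-1,0,-240,0,0]]]'
python3 - <<'E'
from h import *
snap('top','d1');snap('wrist','d1w');snap('scene','d1s')
E
```

```text
clock: 26.65
tool_pos: [0.6673, -0.4565, 0.2783]
orientation: [-89.3, -0.3, -95.1]
force: [-0.3, -0.4, -0.8]
opening: 0.0875
```

View pics/d1.png

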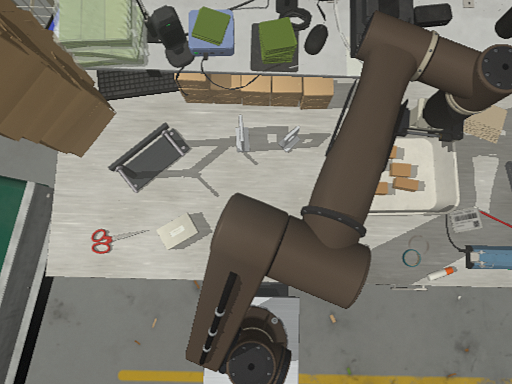

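View pics/d1s.png

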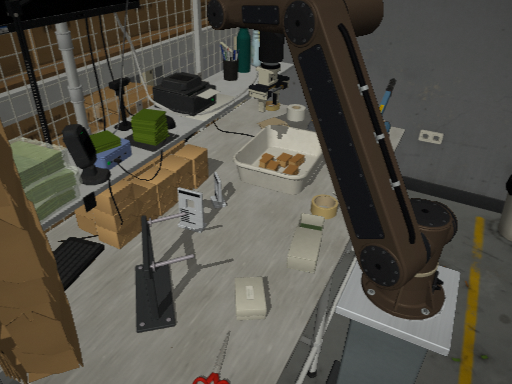

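View pics/d1w.png

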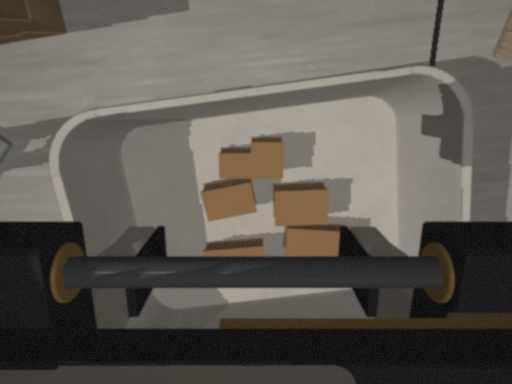

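```bash
python3 - <<'E'
from h import *
mv([.60,-.03,.32],270)
im=cv2.imread('pics/d1s.png');cv2.imwrite('pics/d1z.png',cv2.resize(im[160:250,160:260],None,fx=6,fy=6,interpolation=2))
E
```

```text
t 26.8 shift [-417  -51 -103] turn -0.089 | pos [ 0.6652 -0.4547  0.2693] yaw -95.1 op 0.0875 q6 106.0
```

View pics/d1z.png

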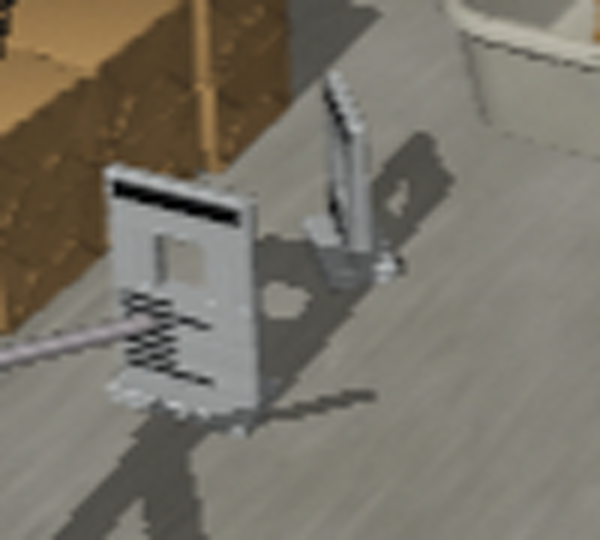

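```bash
python3 -m crank '[[[-0.6,-417,-50,-103,-0.089],[-0.6,-417,-50,-103,-0.089],[-0.6,-417,-50,-103,-0.089],[-0.6,-417,-50,-103,-0.089],[-0.6,-417,-50,-103,-0.089],[-0.6,-417,-50,-103,-0.089],[-0.6,-417,-50,-103,-0.089],[-0.6,-417,-50,-103,-0.089],[-0.6,-417,-50,-103,-0.089],[-0.6,-417,-50,-103,-0.089],[-0.6,-417,-50,-103,-0.089]]]'
python3 - <<'E'
from h import *
ctrl.snapshot('wrist'); mv([.60,-.03,.32],270)
np.save('o.npy',ctrl.get_obs(),allow_pickle=True); snap('wrist','e1')
E
```

```text
clock: 28.18
tool_pos: [0.5998, -0.0317, 0.3185]
orientation: [-90.1, -0.0, -90.1]
force: [0.3, 0.2, 0.3]
opening: 0.07
t 28.23 shift [-2 -1  0] turn -0.001 | pos [ 0.5999 -0.0316  0.3186] yaw -90.1 op 0.0706 q6 74.0
```

View pics/e1.png

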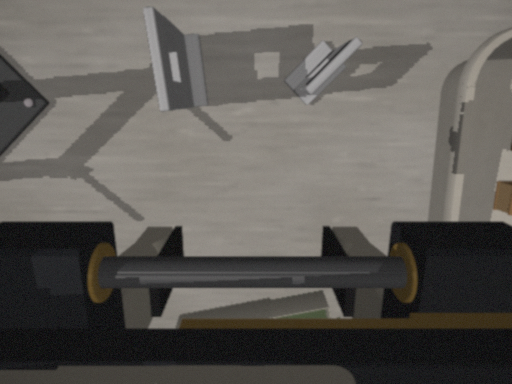

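```bash
python3 - <<'E'
from h import *
im=cv2.imread('pics/e1.png');
a=cv2.resize(im[0:120,130:230],None,fx=4,fy=5,interpolation=2);b=cv2.resize(im[30:115,270:370],None,fx=4,fy=7,interpolation=2)
cv2.imwrite('pics/e1z.png',np.hstack([a,b[:600]][:1]+[cv2.copyMakeBorder(b,0,5,0,0,0)[:600]]) )
E
```

```text
(no output)
```

View pics/e1z.png

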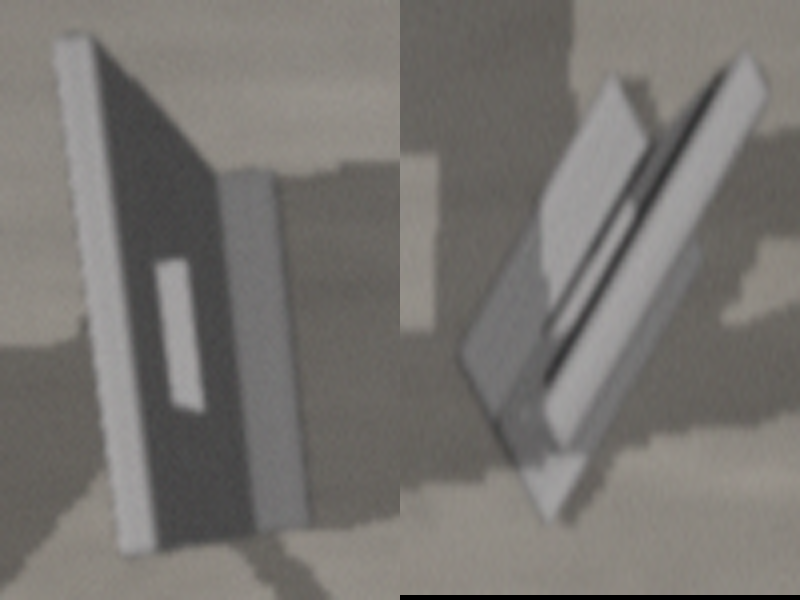

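```bash
python3 - <<'E'
from h import *
o=np.load('o.npy',allow_pickle=True).item(); c=cam('wrist',o)
for n,px,z in (('L',[[143.75,8],[153,7],[169.25,109.6],[160,111]],.15),('S',[[355.75,37.4],[362,42.9],[311.25,93.9],[306.25,88.6]],.116)):
    P=back(c,np.array(px)-.4,z); print(n,P.mean(0).round(4)); f=(P[0]+P[1])/2;g=(P[2]+P[3])/2; print('len',np.linalg.norm(f-g),'dir',np.degrees(np.arctan2(*(f-g)[1::-1])),'th',np.linalg.norm(P[0]-P[1]),np.linalg.norm(P[2]-P[3]))
t=cam('top')
# foot of large: right corners 
P=back(c,[[130+272/4,172/5],[130+308/4,525/5]],.012);print(P.round(4),np.degrees(np.arctan2(*(P[0]-P[1])[1::-1])),np.linalg.norm(P[0]-P[1]))
E
```

```text
L [0.704  0.0551 0.15  ]
len 0.08777044062970152 dir 5.285577126676281 th 0.00818220694781533 0.008898416184325011
S [ 0.7023 -0.1133  0.116 ]
len 0.06775496926482075 dir -44.424675699590296 th 0.008289549212659907 0.007480991849225969
[[0.7488 0.0365 0.012 ]
 [0.6621 0.0283 0.012 ]] 5.442936357375464 0.08714640923814067
```

```bash
python3 - <<'E'
from h import *
mv([.704,.055,.20],95.3)
E
python3 -m crank '[[[-0.6,-85,60,103,3.048],[-0.6,-85,60,103,3.048],[-0.6,-85,60,103,3.048],[-0.6,-85,60,103,3.048],[-0.6,-85,60,103,3.048],[-0.6,-85,60,103,3.048],[-0.6,-85,60,103,3.048],[-0.6,-85,60,103,3.048],[-0.6,-85,60,103,3.048],[-0.6,-85,60,103,3.048],[-0.6,-85,60,103,3.048],[-0.6,-85,60,103,3.048]]]'
python3 - <<'E'
from h import *
mv([.704,.055,.20],95.3)
E
```

```text
t 28.27 shift [-87 119 104] turn 3.048 | pos [ 0.5999 -0.0314  0.3187] yaw -90.1 op 0.0701 q6 74.0
clock: 29.78
tool_pos: [0.7029, 0.0539, 0.2588]
orientation: [-90.0, -0.0, 140.7]
force: [-0.4, 0.4, -0.2]
opening: 0.07
t 29.77 shift [ 0 59 -2] turn 0.792 | pos [0.7029 0.0539 0.2588] yaw 140.7 op 0.07 q6 -59.0
```

```bash
python3 -m crank '[[[-0.6,0,40,-2,0.792],[-0.6,0,40,-2,0.792],[-0.6,0,40,-2,0.792],[-0.6,0,40,-2,0.792],[-0.6,0,40,-2,0.792],[-0.6,0,40,-2,0.792]]]'
python3 - <<'E'
from h import *
mv([.704,.055,.118],95.3); c=cam('wrist'); snap('wrist','e2'); print(proj(c,[[.704,.055,.15],[.659,.051,.15]]))
E
```

```text
clock: 30.52
tool_pos: [0.7042, 0.0555, 0.2188]
orientation: [-90.0, 0.0, 95.7]
force: [-0.7, 0.1, 0.3]
opening: 0.07
t 30.52 shift [ -1 101   0] turn 0.007 | pos [0.7042 0.0555 0.2188] yaw 95.7 op 0.07 q6 -105.0
[[251.12293429 202.59552295]
 [251.85863274 138.14859197]]
```

View pics/e2.png

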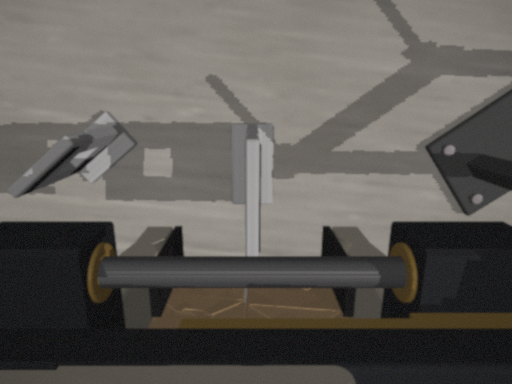

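```bash
python3 -m crank '[[[-0.6,-1,50,0,0.007],[-0.6,-1,101,0,0.007],[-0.6,-1,101,0,0.007],[-0.6,-1,101,0,0.007],[0.9,-1,101,0,0.007],[0.9,-1,101,0,0.007],[0.9,-1,101,0,0.007],[0.9,-1,101,0,0.007],[0.9,-1,101,0,0.007],[0.9,-1,101,0,0.007],[0.9,-1,101,0,0.007],[0.9,-1,60,0,0.007]]]'
python3 - <<'E'
from h import *
mv([.704,.055,.223],95.3)
E
```

```text
clock: 32.08
tool_pos: [0.7014, 0.0546, 0.1548]
orientation: [-89.5, 0.0, 95.3]
force: [1.4, 0.3, -1.7]
opening: 0.0099
t 32.08 shift [  0 -68  -2] turn -0.0 | pos [0.7014 0.0546 0.1548] yaw 95.3 op 0.0099 q6 -105.0
```

```bash
python3 - <<'E'
from h import *
mv([.48,.10,.223],225)
E
```

```text
t 32.08 shift [ 65 -66 217] turn -2.264 | pos [0.7014 0.0546 0.1548] yaw 95.3 op 0.0099 q6 -105.0
```

```bash
python3 -m crank '[[[0.9,0,-40,0,0],[0.9,0,-68,0,0],[0.9,65,-68,217,-2.264],[0.9,65,-68,217,-2.264],[0.9,65,-68,217,-2.264],[0.9,65,-68,217,-2.264],[0.9,65,-68,217,-2.264],[0.9,65,-68,217,-2.264],[0.9,65,-68,217,-2.264],[0.9,65,-68,217,-2.264],[0.9,65,-68,217,-2.264],[0.9,65,-68,217,-2.264]]]'
python3 - <<'E'
from h import *
mv([.48,.10,.223],225); snap('scene','e3');snap('top','e3t')
E
```

```text
clock: 33.58
tool_pos: [0.4815, 0.0995, 0.2266]
orientation: [-90.0, -0.1, -156.9]
force: [0.1, 1.6, -2.9]
opening: 0.0096
t 33.58 shift [ 1  4 -1] turn -0.382 | pos [0.4815 0.0995 0.2266] yaw -156.9 op 0.0096 q6 -12.0
```

View pics/e3.png

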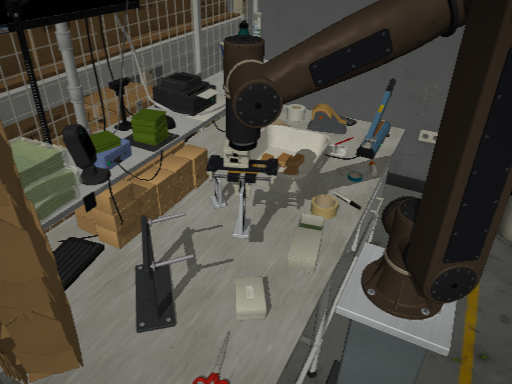

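View pics/e3t.png

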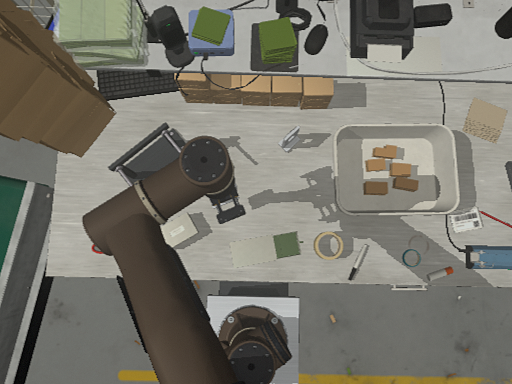

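```bash
python3 - <<'E'
from h import *
a=cv2.imread('pics/a_scene.png');b=cv2.imread('pics/a_top.png')
cv2.imwrite('pics/f1.png',cv2.resize(a[205:285,135:210],None,fx=8,fy=7,interpolation=cv2.INTER_CUBIC))
cv2.imwrite('pics/f2.png',cv2.resize(b[115:200,105:195],None,fx=8,fy=7,interpolation=cv2.INTER_CUBIC))
E
```

```text
(no output)
```

View pics/f1.png

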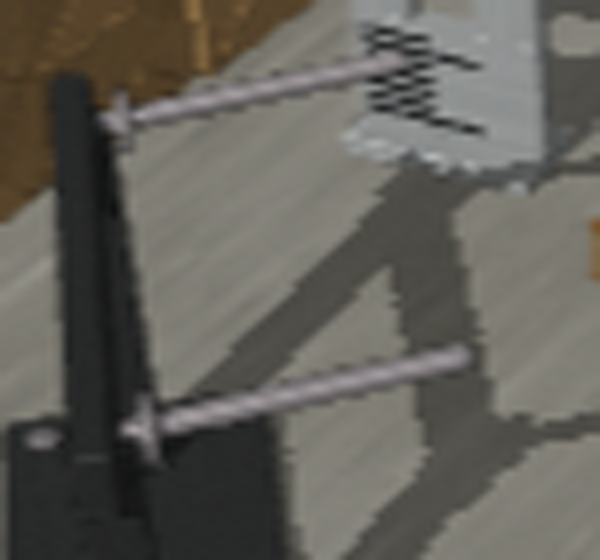

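View pics/f2.png

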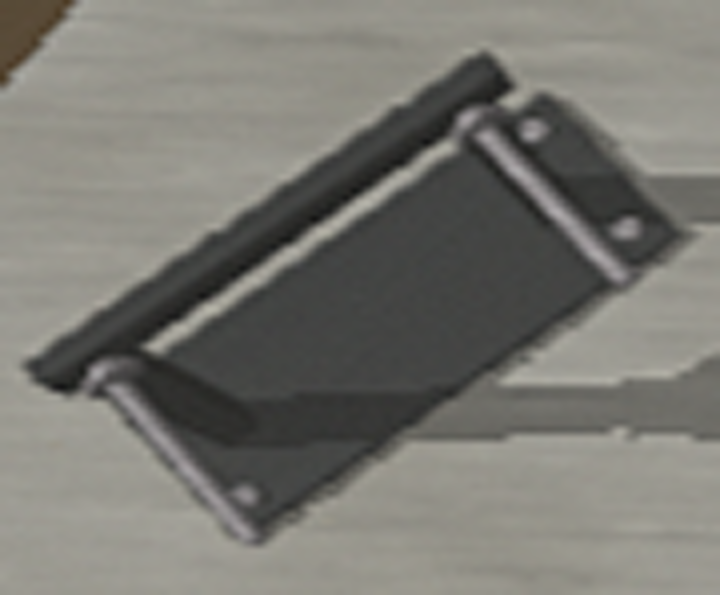

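```bash
cat > stand.py <<'E'
from h import *
from scipy.optimize import least_squares
ct,cs=cam('top'),cam('scene')
M=np.array([[-.1,.09,.204],[-.1,-.09,.204],[0,.09,.19],[0,-.09,.19]])
def W(p): return (R([0,0,p[2]])@M.T).T+[p[0],p[1],0]
T=np.array([[136.5,191],[183.4,154.3],[118.5,168.6],[164,132.4]])-.45
S=np.array([[192.75,255.7],[185.6,213.9],[153,265.7],[149.4,222.1]])-.45
def res(p,w=(1,1)): return np.r_[(w[0]*(proj(ct,W(p))-T)).ravel(),(w[1]*(proj(cs,W(p))-S)).ravel()]
for w in((1,1),(1,0),(0,1)):
    s=least_squares(res,[.6,.36,43],x_scale=[.1,.1,30],args=(w,)); print(w,s.x.round(4),W(s.x).round(4).tolist()); 
    r=res(s.x).reshape(-1,2); print(r.round(1).tolist())
E
python3 stand.py
```

```text
(1, 1) [ 0.6114  0.3618 41.6678] [[0.4768, 0.3626, 0.204], [0.5965, 0.2281, 0.204], [0.5515, 0.4291, 0.19], [0.6712, 0.2946, 0.19]]
[[0.7, 0.8], [0.3, 0.4], [0.3, -0.7], [0.7, -0.4], [0.4, 0.4], [-0.6, 0.0], [-0.6, 0.9], [-0.1, 0.5]]
(1, 0) [ 0.6113  0.3635 41.916 ] [[0.4768, 0.3637, 0.204], [0.597, 0.2297, 0.204], [0.5512, 0.4305, 0.19], [0.6714, 0.2965, 0.19]]
[[0.4, 0.8], [-0.2, 0.3], [-0.2, -0.6], [0.0, -0.5], [0.2, 0.7], [-1.1, 0.3], [-0.9, 1.3], [-0.6, 0.8]]
(0, 1) [ 0.6122  0.3598 41.4329] [[0.4777, 0.3611, 0.204], [0.5968, 0.2261, 0.204], [0.5527, 0.4272, 0.19], [0.6718, 0.2923, 0.19]]
[[1.3, 0.5], [0.9, 0.4], [0.9, -1.0], [1.4, -0.6], [0.5, -0.1], [-0.3, -0.4], [-0.5, 0.3], [0.3, -0.0]]
```

```bash
python3 - <<'E'
from h import *
mv([.432,.3226,.223],221.7)
E
```

```text
t 33.67 shift [ -41    4 -225] turn -0.329 | pos [0.4816 0.0995 0.2266] yaw -157.1 op 0.01 q6 -12.0
```

```bash
python3 -m crank '[[[0.9,-41,4,-225,-0.329],[0.9,-41,4,-225,-0.329],[0.9,-41,4,-225,-0.329],[0.9,-41,4,-225,-0.329],[0.9,-41,4,-225,-0.329],[0.9,-41,4,-225,-0.329],[0.9,-41,4,-225,-0.329]]]'
python3 - <<'E'
from h import *
mv([.432,.3226,.223],221.7);c=cam('wrist'); snap('wrist','e4');snap('scene','e4s');
mv([.432+.105*.747,.3226+.105*.665,.223],221.7)
E
```

```text
clock: 34.55
tool_pos: [0.433, 0.3221, 0.223]
orientation: [-90.0, -0.0, -138.5]
force: [-0.5, -0.2, -2.1]
opening: 0.0098
t 34.55 shift [ 0  0 -1] turn -0.004 | pos [0.433  0.3221 0.223 ] yaw -138.5 op 0.0098 q6 -16.0
t 34.65 shift [-104    0   -1] turn -0.004 | pos [0.4332 0.3222 0.2232] yaw -138.5 op 0.0097 q6 -16.0
```

View pics/e4.png

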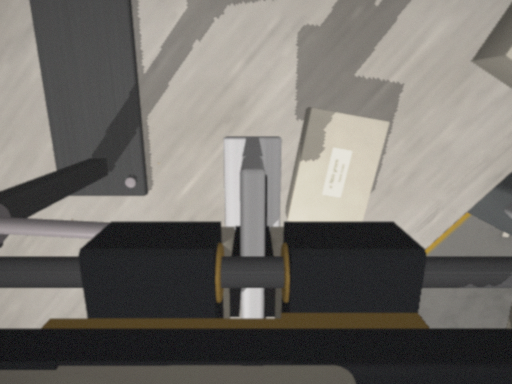

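View pics/e4s.png

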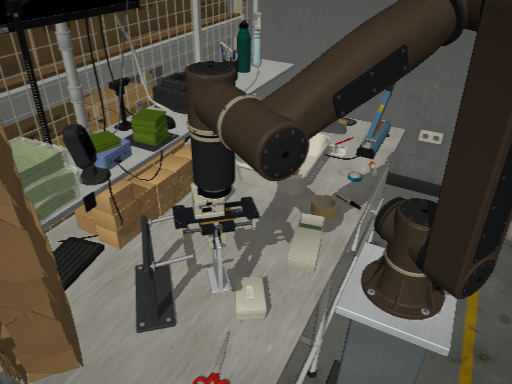

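```bash
python3 - <<'E'
from h import *
c=cam('wrist')
t=np.array([.4768,.3626,.204]);r=np.array([.5515,.4291,.19])
print(proj(c,[t+(r-t)*s for s in(0,.2,.4,.6,.8,1)]).round(1).tolist())
im=cv2.imread('pics/e4.png');cv2.imwrite('pics/e4z.png',cv2.resize(im[190:260,0:130],None,fx=6,fy=6))
# fitted foot plate corner of stand: foot 100x250
E
```

```text
[[146.7, 231.4], [113.2, 229.7], [80.6, 227.9], [49.0, 226.3], [18.1, 224.7], [-11.8, 223.1]]
```

View pics/e4z.png

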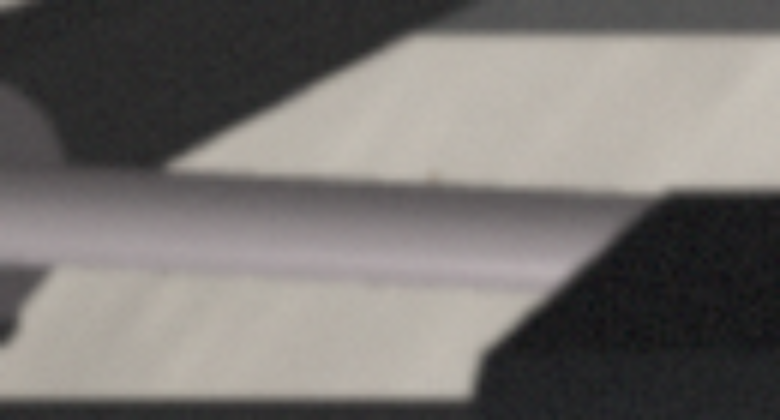

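```bash
python3 - <<'E'
from h import *
m=ctrl.camera_model('wrist');H=np.linalg.inv(np.array(m['hand_eye']))
for p in([.023,.106,.045],[-.023,.106,.045],[0,-.032,.045],[.0,-.032,.040]):
    q=H@np.r_[p,1];print(q[0]/q[2]*m['fx']+m['cx'],q[1]/q[2]*m['fy']+m['cy'])
E
```

```text
281.6386270166963 133.18449247665095
222.3621481484809 133.1488956512734
252.20132368857264 169.22447349891064
252.19087179443179 181.96421596191044
```

```bash
python3 -m crank '[[[0.9,-25,0,-1,0],[0.9,-50,0,-1,0],[0.9,-65,0,-1,0],[0.9,-75,0,-1,0],[0.9,-85,0,-1,0],[0.9,-85,0,-1,0]]]'
python3 - <<'E'
from h import *
snap('scene','e5s');mv([.432+.115*.747,.3226+.115*.665,.223],221.7)
im=cv2.imread('pics/e5s.png');cv2.imwrite('pics/e5z.png',cv2.resize(im[180:310,120:260],None,fx=5,fy=4.5,interpolation=2))
E
```

```text
clock: 35.4
tool_pos: [0.496, 0.3803, 0.2229]
orientation: [-90.0, -0.0, -138.4]
force: [-0.2, -0.9, -2.9]
opening: 0.01
t 35.45 shift [-29   0   1] turn -0.002 | pos [0.4957 0.3801 0.2229] yaw -138.4 op 0.0102 q6 -14.0
```

View pics/e5z.png

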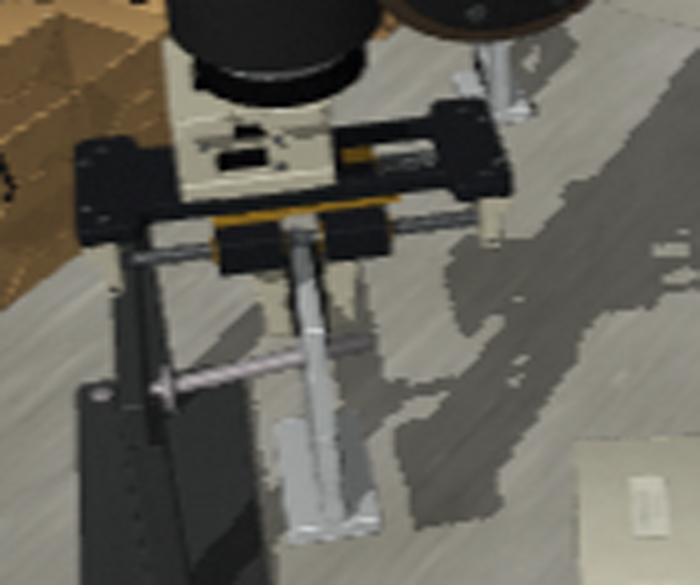

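```bash
python3 -m crank '[[[0.9,-15,0,0,0],[0.9,-25,0,0,0],[0.9,-25,5,0,0],[0.9,-25,10,0,0],[0.9,-25,13,0,0],[0.9,-25,13,0,0],[0.9,-25,13,0,0]]]'
python3 - <<'E'
from h import *
o=ctrl.get_obs();print(o['force'],o['moment']);mv([.432+.11*.747,.3226+.11*.665,.208],221.7)
E
```

```text
clock: 36.33
tool_pos: [0.5145, 0.3968, 0.2103]
orientation: [-90.0, 0.0, -138.4]
force: [-0.3, -1.0, -3.2]
opening: 0.0095
[-0.30928889 -0.98422386 -3.15387224] [-0.04486319  0.11816435  0.00963484]
t 36.33 shift [1 2 1] turn -0.002 | pos [0.5145 0.3968 0.2103] yaw -138.4 op 0.0095 q6 -13.0
```

```bash
python3 -m crank '[[[0.9,0,1,0,0],[0.9,0,2,0,0],[0.9,0,2,0,0]]]'; python3 -m crank '[[[0.45,0,0,0,0],[0.45,0,0,0,0],[0.45,0,0,0,0],[0.45,0,0,0,0],[0.45,0,0,0,0]]]'
python3 - <<'E'
from h import *
snap('scene','e6s')
im=cv2.imread('pics/e6s.png');cv2.imwrite('pics/e6z.png',cv2.resize(im[180:310,120:260],None,fx=5,fy=4.5,interpolation=2))
E
```

```text
clock: 36.7
tool_pos: [0.5145, 0.3968, 0.208]
orientation: [-90.0, -0.0, -138.4]
force: [-0.1, 0.7, -3.3]
opening: 0.01
clock: 37.33
tool_pos: [0.5146, 0.3968, 0.2081]
orientation: [-90.0, 0.0, -138.4]
force: [0.4, -0.5, -0.1]
opening: 0.0238
```

View pics/e6z.png

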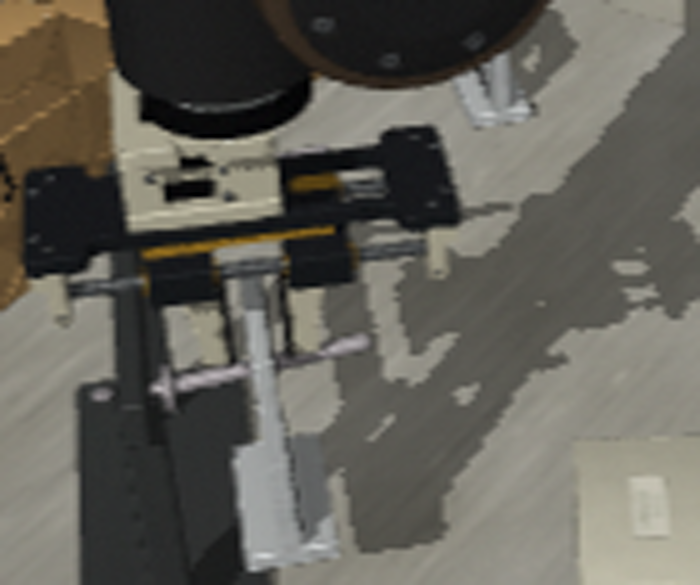

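```bash
python3 -m crank '[[[0.45,0,-10,0,0],[0.45,0,-20,0,0],[0.45,0,-35,0,0],[0.45,0,-60,0,0],[0.45,0,-100,0,0],[0.0,0,-100,0,0]]]'
python3 - <<'E'
from h import *
snap('scene','e7s');snap('top','e7t')
im=cv2.imread('pics/e7s.png');cv2.imwrite('pics/e7z.png',cv2.resize(im[180:310,120:260],None,fx=5,fy=4.5,interpolation=2))
mv([.55,.05,.30],135); mv([.7023,-.1135,.20],46)
E
```

```text
clock: 38.12
tool_pos: [0.5159, 0.3978, 0.3132]
orientation: [-90.0, 0.4, -138.4]
force: [0.8, 0.8, -0.4]
opening: 0.0296
t 38.23 shift [204   9 283] turn 1.511 | pos [0.5145 0.3969 0.3092] yaw -138.4 op 0.0366 q6 -13.0
t 38.23 shift [199 109 506] turn 3.065 | pos [0.5145 0.3969 0.3092] yaw -138.4 op 0.0366 q6 -13.0
```

View pics/e7z.png

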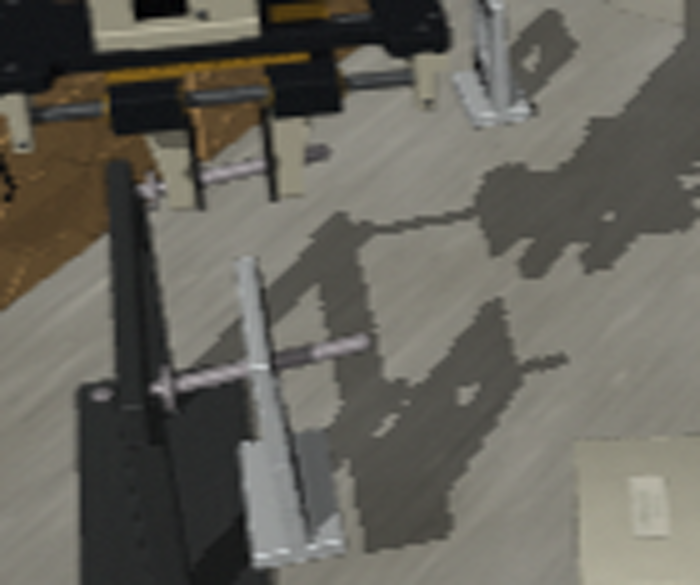

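```bash
python3 -m crank '[[[-0.6,199,0,506,3.065],[-0.6,199,0,506,3.065],[-0.6,199,0,506,3.065],[-0.6,199,0,506,3.065],[-0.6,199,0,506,3.065],[-0.6,199,0,506,3.065],[-0.6,199,0,506,3.065],[-0.6,199,0,506,3.065],[-0.6,199,0,506,3.065],[-0.6,199,0,506,3.065],[-0.6,199,0,506,3.065],[-0.6,199,0,506,3.065]]]'
python3 - <<'E'
from h import *
mv([.7023,-.1135,.19],46)
E
```

```text
clock: 39.72
tool_pos: [0.7012, -0.114, 0.3068]
orientation: [-89.9, -0.0, 92.3]
force: [-0.6, -0.2, 0.2]
opening: 0.0696
t 39.73 shift [  0 117  -1] turn 0.808 | pos [ 0.7012 -0.114   0.3068] yaw 92.3 op 0.0696 q6 -94.0
```

```bash
python3 -m crank '[[[-0.6,0,50,-1,0.808],[-0.6,0,100,-1,0.808],[-0.6,0,117,-1,0.808],[-0.6,0,117,-1,0.808],[-0.6,0,117,-1,0.808],[-0.6,0,117,-1,0.808],[-0.6,0,117,-1,0.808]]]'
python3 - <<'E'
from h import *
mv([.7023,-.1135,.084],46); c=cam('wrist'); print(proj(c,[[.7023,-.1135,.116],[.679,-.089,.116]]));snap('wrist','g1')
E
```

```text
clock: 40.6
tool_pos: [0.7024, -0.1137, 0.1906]
orientation: [-90.0, 0.0, 46.5]
force: [0.7, 0.4, -0.2]
opening: 0.0704
t 40.6 shift [  0 107   0] turn 0.008 | pos [ 0.7024 -0.1137  0.1906] yaw 46.5 op 0.0704 q6 -140.0
[[252.02872241 200.31908217]
 [254.52307408 153.85417847]]
```

View pics/g1.png

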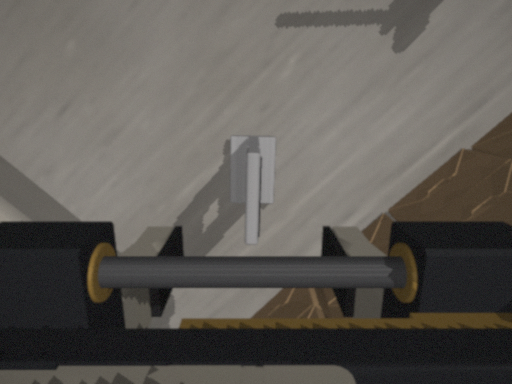

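```bash
python3 - <<'E'
from h import *
im=cv2.imread('pics/a_top.png');cv2.imwrite('pics/g2.png',cv2.resize(im[60:160,170:350],None,fx=4,fy=4,interpolation=2))
im=cv2.imread('pics/a_scene.png');cv2.imwrite('pics/g3.png',cv2.resize(im[120:260,70:230],None,fx=4.5,fy=4,interpolation=2))
t=cam('top');print(back(t,[[250,107],[300,108]],0.).round(3),back(t,[[250,100]],.1).round(3))
E
```

```text
[[ 0.829  0.032  0.   ]
 [ 0.832 -0.153  0.   ]] [[0.818 0.03  0.1  ]]
```

View pics/g2.png

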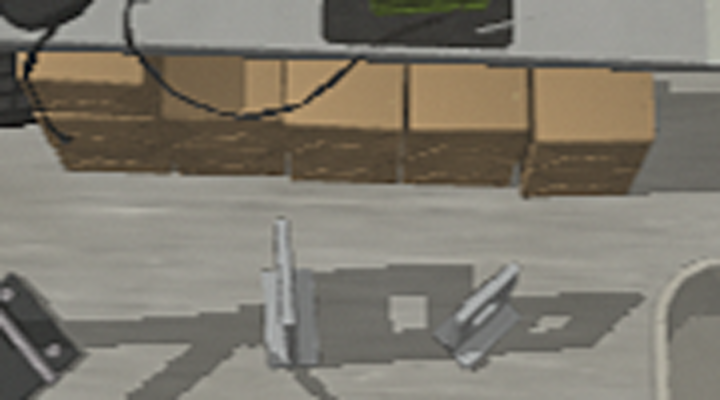

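View pics/g3.png

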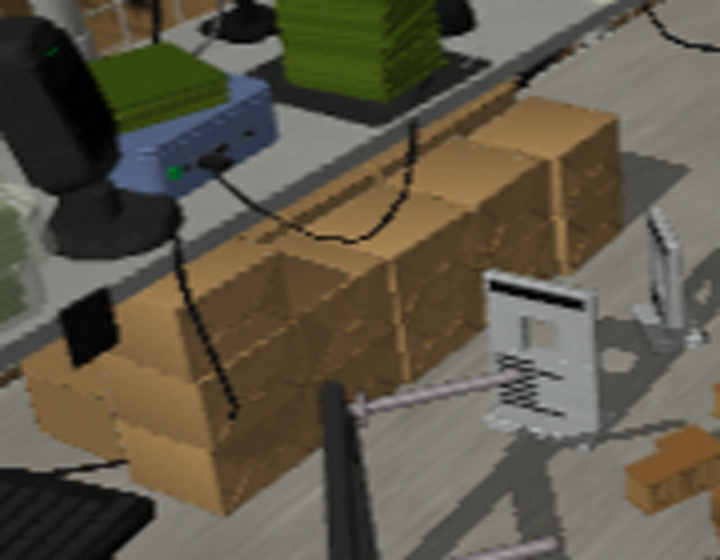

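```bash
python3 -m crank '[[[-0.6,0,50,0,0.012],[-0.6,0,100,0,0.012],[-0.6,0,107,0,0.012],[-0.6,0,107,0,0.012],[0.9,0,107,0,0.012],[0.9,0,107,0,0.012],[0.9,0,107,0,0.012],[0.9,0,107,0,0.012],[0.9,0,107,0,0.012],[0.9,0,107,0,0.012],[0.9,0,107,0,0.012],[0.9,0,60,0,0.012]]]'
python3 - <<'E'
from h import *
mv([.52,.0,.223],221.7)
E
```

```text
clock: 42.15
tool_pos: [0.6996, -0.1135, 0.1267]
orientation: [-89.6, 0.4, 45.7]
force: [1.9, -0.2, -1.5]
opening: 0.0104
t 42.15 shift [-45 -95 208] turn -3.073 | pos [ 0.6996 -0.1135  0.1267] yaw 45.7 op 0.0104 q6 -141.0
```

```bash
python3 -m crank '[[[0.9,0,-50,0,0],[0.9,0,-92,0,0],[0.9,-45,-92,208,-3.073],[0.9,-45,-92,208,-3.073],[0.9,-45,-92,208,-3.073],[0.9,-45,-92,208,-3.073],[0.9,-45,-92,208,-3.073],[0.9,-45,-92,208,-3.073],[0.9,-45,-92,208,-3.073],[0.9,-45,-92,208,-3.073],[0.9,-45,-92,208,-3.073],[0.9,-45,-92,208,-3.073]]]'
python3 - <<'E'
from h import *
mv([.55,.186,.223],221.7);mv([.52,.0,.223],221.7)
E
```

```text
clock: 43.65
tool_pos: [0.522, -0.0006, 0.2228]
orientation: [-90.0, -0.0, 153.5]
force: [-0.4, 0.8, -2.0]
opening: 0.0097
t 43.65 shift [  58    0 -179] turn -1.191 | pos [ 0.522  -0.0006  0.2228] yaw 153.5 op 0.0097 q6 -48.0
t 43.65 shift [2 0 0] turn -1.191 | pos [ 0.522  -0.0006  0.2228] yaw 153.5 op 0.0097 q6 -48.0
```

```bash
python3 -m crank '[[[0.9,0,0,0,-0.6],[0.9,0,0,0,-0.6],[0.9,0,0,0,-0.6],[0.9,58,0,-179,-1.191],[0.9,58,0,-179,-1.191],[0.9,58,0,-179,-1.191],[0.9,58,0,-179,-1.191],[0.9,58,0,-179,-1.191],[0.9,58,0,-179,-1.191],[0.9,58,0,-179,-1.191]]]'
python3 - <<'E'
from h import *
mv([.55,.186,.223],221.7);c=cam('wrist'); snap('wrist','g4');snap('scene','g4s')
t=np.array([.5965,.2281,.204]);r=np.array([.6712,.2946,.19])
print(proj(c,[t+(r-t)*s for s in(0,.2,.4,.6,.8,1)]).round(1).tolist())
p=t-.06*np.array([.747,.665,0]);print(p)
im=cv2.imread('pics/g4.png');cv2.imwrite('pics/g4z.png',cv2.resize(im[190:260,0:130],None,fx=6,fy=6))
m=ctrl.camera_model('wrist');H=np.linalg.inv(np.array(m['hand_eye']))
for p in([.023,.072,.035],[-.023,.072,.035],[0,-.032,.035]):
    q=H@np.r_[p,1];print(q[0]/q[2]*m['fx']+m['cx'],q[1]/q[2]*m['fy']+m['cy'])
mv(t-.06*np.array([.747,.665,0])-[0,0,-.019],221.7)
E
```

```text
clock: 44.9
tool_pos: [0.5515, 0.1845, 0.2232]
orientation: [-90.0, 0.0, -138.7]
force: [-0.8, -0.7, -1.8]
opening: 0.0097
t 44.9 shift [ 0  0 -2] turn -0.008 | pos [0.5515 0.1845 0.2232] yaw -138.7 op 0.0097 q6 4.0
[[141.3, 234.3], [108.0, 232.6], [75.6, 231.0], [44.1, 229.4], [13.4, 227.8], [-16.4, 226.3]]
[0.55168 0.1882  0.204  ]
285.51630441076253 152.82184093790207
218.5186752000805 152.78431490658897
252.17972216769917 194.4464864740508
t 45.0 shift [-2  0 -3] turn -0.007 | pos [0.5516 0.1846 0.2233] yaw -138.7 op 0.0099 q6 4.0
```

View pics/g4.png

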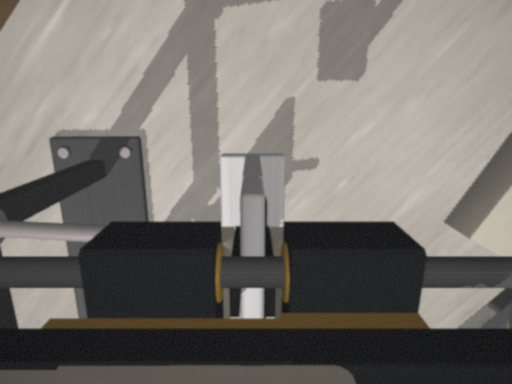

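View pics/g4z.png

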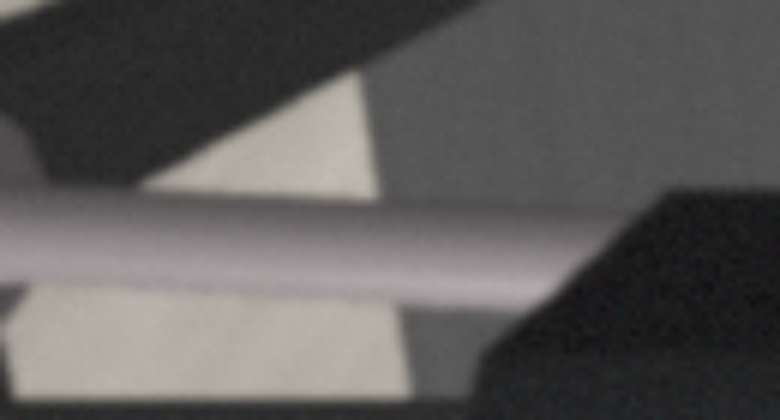

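```bash
python3 -m crank '[[[0.9,0,0,-3,-0.007],[0.9,-25,0,-3,-0.007],[0.9,-50,0,-3,-0.007],[0.9,-65,0,-3,-0.007],[0.9,-75,0,-3,-0.007],[0.9,-85,0,-3,-0.007],[0.9,-85,0,-3,-0.007]]]'
python3 - <<'E'
from h import *
snap('scene','g5s');mv([.5965+.05*.747,.2281+.05*.665,.208],221.7)
im=cv2.imread('pics/g5s.png');cv2.imwrite('pics/g5z.png',cv2.resize(im[150:280,120:260],None,fx=5,fy=4.5,interpolation=2))
E
```

```text
clock: 45.88
tool_pos: [0.6135, 0.2439, 0.2228]
orientation: [-90.0, -0.0, -138.2]
force: [0.1, -0.8, -1.7]
opening: 0.0097
t 45.92 shift [-27  15   1] turn 0.001 | pos [0.6132 0.2436 0.2229] yaw -138.2 op 0.0103 q6 3.0
```

View pics/g5z.png

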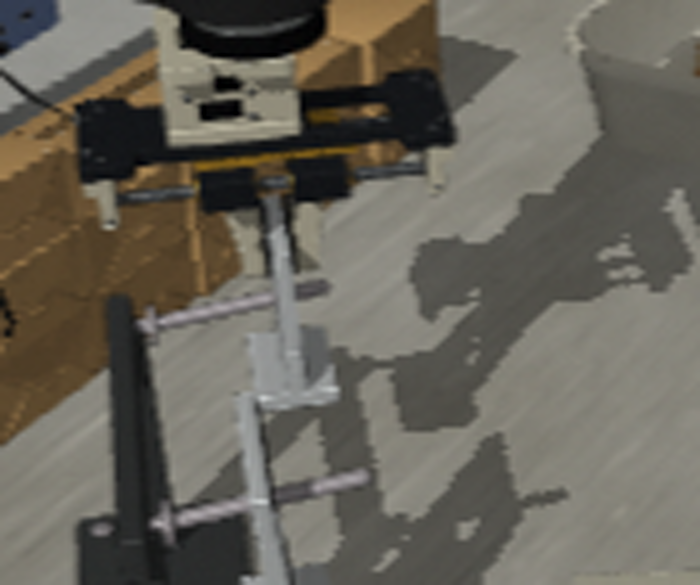

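```bash
python3 -m crank '[[[0.9,-15,0,0,0],[0.9,-25,0,0,0],[0.9,-25,5,0,0],[0.9,-25,10,0,0],[0.9,-25,13,0,0],[0.9,-25,15,0,0],[0.9,-25,15,0,0]]]'; python3 -m crank '[[[0.45,0,0,0,0],[0.45,0,0,0,0],[0.45,0,0,0,0],[0.45,0,0,0,0],[0.45,0,0,0,0]]]'
python3 - <<'E'
from h import *
snap('scene','g6s')
im=cv2.imread('pics/g6s.png');cv2.imwrite('pics/g6z.png',cv2.resize(im[150:310,120:260],None,fx=5,fy=3.7,interpolation=2))
E
```

```text
clock: 46.8
tool_pos: [0.6319, 0.2602, 0.208]
orientation: [-90.0, -0.0, -138.2]
force: [-0.1, -0.3, -1.2]
opening: 0.0097
clock: 47.42
tool_pos: [0.632, 0.2604, 0.2081]
orientation: [-90.0, 0.0, -138.2]
force: [-1.3, -0.1, 0.2]
opening: 0.0239
```

View pics/g6z.png

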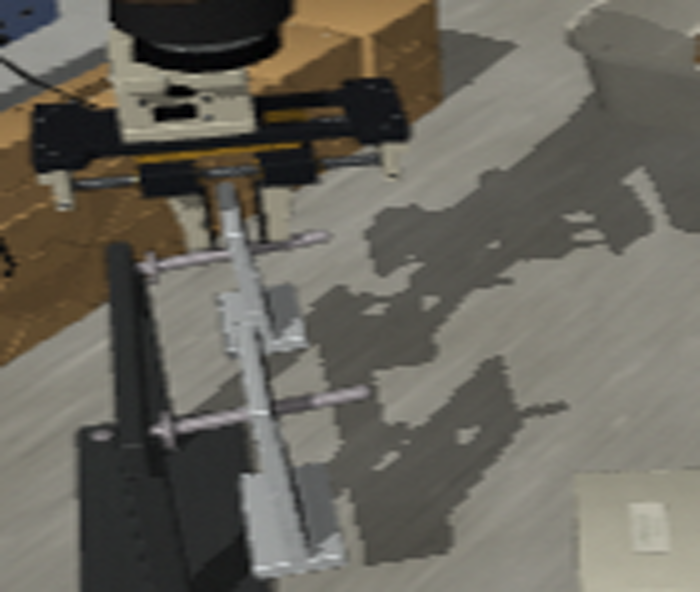

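Both hang. I lift away and back off to check everything, including the graduated faces.

```bash
python3 -m crank '[[[0.45,0,-10,0,0],[0.45,0,-20,0,0],[0.45,0,-35,0,0],[0.45,0,-60,0,0],[0.45,0,-110,0,0],[0.0,0,-110,0,0]]]'
python3 - <<'E'
from h import *
mv([.42,.05,.32],135)
E
```

```text
clock: 48.22
tool_pos: [0.6338, 0.261, 0.3245]
orientation: [-89.9, 0.5, -138.2]
force: [-0.4, -0.1, 0.4]
opening: 0.0295
t 48.23 shift [300   2  15] turn 1.515 | pos [0.6338 0.261  0.3245] yaw -138.2 op 0.0295 q6 3.0
```

```bash
python3 - <<'E'
from h import *
mv([.446,.215,.30],312)
E
python3 -m crank '[[[0.0,170,20,90,-1.575],[0.0,170,20,90,-1.575],[0.0,170,20,90,-1.575],[0.0,170,20,90,-1.575],[0.0,170,20,90,-1.575],[0.0,170,20,90,-1.575],[0.0,170,20,90,-1.575],[0.0,170,20,90,-1.575],[0.0,170,20,90,-1.575],[0.0,170,20,90,-1.575],[0.0,170,20,90,-1.575]]]'
python3 - <<'E'
from h import *
mv([.446,.215,.30],312)
snap('wrist','k1');snap('scene','k1s');snap('top','k1t')
E
```

```text
t 48.23 shift [171  23 -91] turn -1.575 | pos [0.6338 0.261  0.3245] yaw -138.2 op 0.0295 q6 3.0
clock: 49.6
tool_pos: [0.5651, 0.08, 0.2984]
orientation: [-90.0, -0.0, -48.1]
force: [-0.3, 0.8, 0.8]
opening: 0.0439
t 49.6 shift [-180   -2    1] turn -0.002 | pos [0.5651 0.08   0.2984] yaw -48.1 op 0.0439 q6 104.0
```

View pics/k1.png

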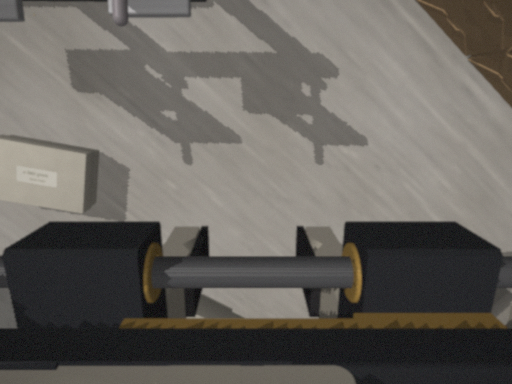

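View pics/k1s.png

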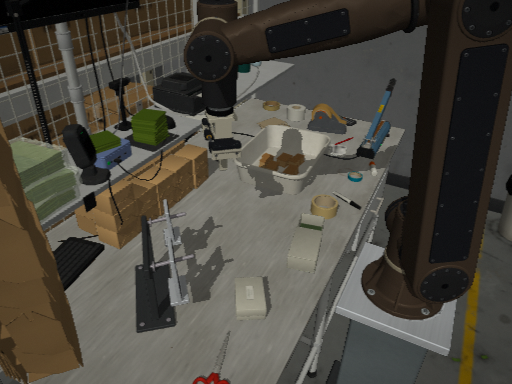

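View pics/k1t.png

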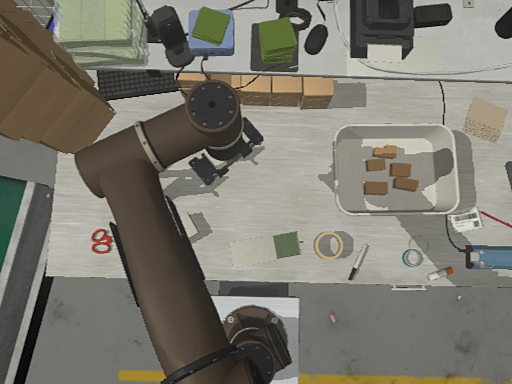

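```bash
python3 -m crank '[[[0.0,-150,0,55,0],[0.0,-150,0,55,0],[0.0,-150,0,55,0],[0.0,-150,0,55,0],[0.0,-150,0,55,0],[0.0,-150,0,55,0]]]'
python3 - <<'E'
from h import *
snap('wrist','k2'); mv([.446,.215,.3],312)
E
```

```text
clock: 50.5
tool_pos: [0.5059, 0.2275, 0.2981]
orientation: [-90.0, -0.0, -48.1]
force: [0.5, -0.0, 0.1]
opening: 0.0442
t 50.55 shift [-31  -2 -53] turn -0.001 | pos [0.5059 0.2274 0.2981] yaw -48.1 op 0.0438 q6 87.0
```

View pics/k2.png

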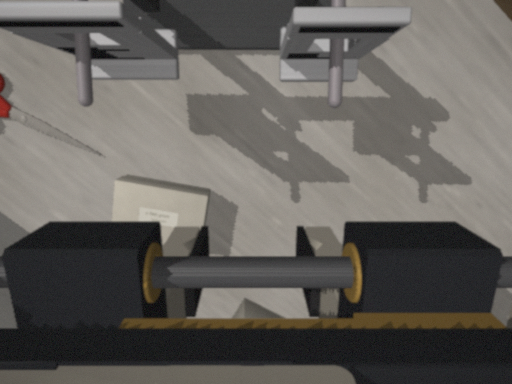

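```bash
python3 - <<'E'
from h import *
im=cv2.imread('pics/k2.png');z=cv2.resize(im[0:115,0:420],None,fx=1.9,fy=5,interpolation=2); cv2.imwrite('pics/k2z.png',cv2.convertScaleAbs(z,alpha=1.6))
E
```

```text
(no output)
```

View pics/k2z.png

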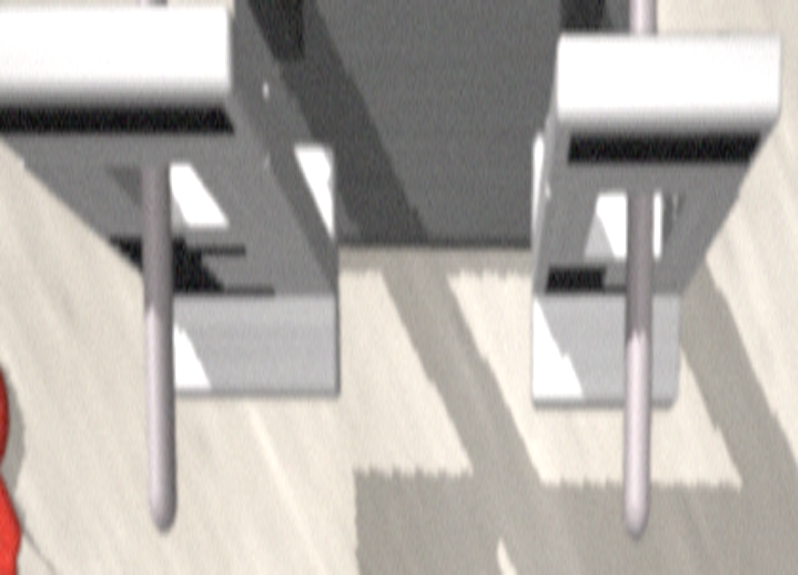

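```bash
python3 -m crank '[[[0.0,0,-20,-80,0],[0.0,0,-20,-80,0],[0.0,0,-20,-80,0]]]'; python3 - <<'E'
from h import *
s=snap('scene','z1').astype(int);a=cv2.imread('pics/a_scene.png').astype(int)
for n,(x,y,w,h) in dict(gift=(232,272,40,52),tape=(308,190,34,32)).items(): print(n,np.abs(s-a)[y:y+h,x:x+w].mean())
for n in('gift_box','tape_roll'): print(n,ctrl.find_in('scene',n)[:1])
print(ctrl.close_job())
E
```

```text
clock: 50.92
tool_pos: [0.446, 0.1737, 0.3194]
orientation: [-89.8, 0.0, -48.1]
force: [0.4, 0.3, -0.3]
opening: 0.0443
gift 2.342948717948718
tape 6.905943627450981
gift_box [{'extent': [236.6, 277.0, 28.8, 43.6], 'confidence': 0.72}]
tape_roll [{'extent': [310.0, 197.5, 25.9, 20.4], 'confidence': 0.69}]
the job is handed in; nothing more can be done
None
```

View pics/z1.png

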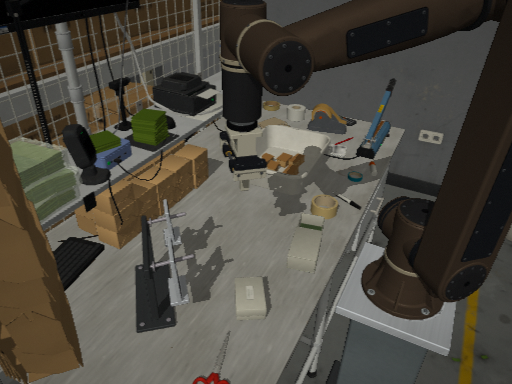

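The table is closed down and the job was handed in at about 51 s. All five offcuts were present and are in the scrap tub. The large gauge hangs on the left hook and the small gauge on the right.

**Last checks:**
- The late top picture shows five blocks in the tub and none in the open on the table. The arm hid the area by the stand in that picture, but earlier views of it showed no offcut.
- The wrist close-up shows both rods through the holes, with both black bands and the graduations facing outward.
- The gift box and tape roll are in their starting places in the scene picture. The image difference at the tape roll was a little higher than at the gift box (6.9 against 2.3). I put that down to the arm's shadow, since the roll's position matches.
- The gripper was empty, stood clear of everything, and read under 1 N at the end.

No check failed. During the final viewing I typed one move with the wrong sign, so the hand went to a clear spot other than the one I intended. It touched nothing.

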